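# Clip a card slab down under the inspection microscope for a picture, then free it

## Task

On the games-room counter a playing card in a clear slab lies on the stage of a small inspection microscope. Work the right-hand stage clip as one does, pressing its thumb end down gently to lift the toe and swinging it over the slab so that it grips the slab's edge squarely; let go, take a picture with the shutter button on the base, then lift the toe and swing the clip clear again to where it was parked. The slab must not be shoved out of place, neither clip nor button must be forced, and the left clip and the things around stay as they are.

Things in the scene. Friction and masses are not known exactly. Their poses are not given: they have to be found in the camera images.
- microscope: Inspection microscope fixed on the counter; grey base 210 (x) by 240 mm (y), 16 mm high, front to its -x. Origin on the counter under the stage centre; the base reaches 115 mm to the front, 95 to the rear. A camera tube, 33 mm across (41 at its collar), hangs above the origin, 86 to 224 mm above the stage; its 17 mm pillar, 235 mm tall, stands at x = +79 mm. z up.
- stage (a point): Centre of the stage's flat level top, 16 mm above the counter, straight above the microscope's origin, axes as the microscope's. The offsets below are in these axes.
- right_clip_screw (a point): Point on the stage on the axis of the right clip's upright pivot screw (x = -25, y = -78 mm). Screw head 12 mm wide, its top 17 mm above the stage.
- right_clip_leaf: The right clip's spring leaf, steel, 11 mm wide, rocking and swinging on the screw; origin on the screw's axis 10 mm above the stage, its x to the toe. Toe bend 50 mm from the axis (upturned tip to 59 mm), underside 1 mm above the bare stage. Opposite it the thumb end, bent up: a roll 8 mm in diameter, 15 mm wide across the leaf, centred 26 to 30 mm from the axis.
- right_thumb_parked (a point): Point on the stage under the thumb roll when the right clip is at 0 (x = -53, y = -78 mm). Its upward bend differs and is not measured: at rest the roll's top is 14 to 25 mm above the stage, to be found by feel. Pressing it 1 mm lifts the toe 1.8 mm; it yields at 2 N, takes 1 N more per mm and stops hard after about 6.5 mm (9 N). 5 to 6 mm carries the toe over the slab. Over 14 N bends the clip.
- right_thumb_on (a point): Point on the stage under the thumb roll when the right clip is at 1.57 (x = -25, y = -106 mm). With its toe on the slab the leaf is already rocked: the roll stands about 4 mm lower than when parked, yields only at about 7 N, and 1 to 2 mm more lifts the toe off (hard stop after 2.5 mm, 9 N). A fingertip pressing on the roll drags it round by friction, bare steel.
- right_clip (a joint): Swing of the right clip, rad. 0: leaf along the slab's side, toe to the rear (+x), thumb end to the front. Grows counterclockwise from above as the toe swings to the slab; at 1.57 the toe points to +y, square onto the slab, about 11 mm over its edge. Parked at 0 to 0.3, free of the slab below 0.5. Stays where it is left (range -0.15 to 1.9). Released on the slab, its toe grips with 3 to 4 N.
- left_clip (a joint): Swing of the other clip, the mirror image on the left (screw at x = -25, y = +78 mm): same zero, parked at 0 to 0.3 and to be left there; it too grows as its toe swings to the slab.
- slab_center (a point): Centre (half-way up) of the clear card holder, a loose flat slab 106 mm (its x) by 78 mm (its y) by 8 mm, 90 g, lying on the stage under the tube, its long sides about parallel to the microscope's x; its top is 8 mm above the stage. It slides easily unless clipped. An unlifted leaf runs into its edge and shoves it.
- shutter (a joint): Travel of the shutter button, m: 0 up, 0.005 fully down; a spring needs about 4 N to push it home and brings it up again. It is pressed straight down; 4 mm takes the picture. More than 25 N harms it.
- shutter_top (a point): Centre of the top of the shutter button, a round button 20 mm in diameter in a black housing near the front right of the base, 92 mm in front of and 45 mm to the right of the stage centre (x = -92, y = -45 mm).
- chips_center (a point): Bystander: centre of a stack of poker chips, 39 mm in diameter, 26 mm high, on the counter.
- deck_center (a point): Bystander: centre of a card box lying flat, 64 by 90 by 19 mm, on the counter.
- chalk_center (a point): Bystander: centre of a cube of cue chalk, 23 mm wide, on the counter.
Mind the look-alikes: they are no part of the job. What is meant by the part that bears slab_center is not pink, and is the smaller of those in its own colour.

How it is judged (in metres and radians):
On the way, in this order (a step that is already met when the one before it is completed fails the run):
1. the right clip grips the slab squarely and is let go (value of joint right_clip between 1.3 and 1.84 rad and contact force between slab and right_clip_leaf above 1.5 N and contact force between the fingers and microscope below 0.1 N), for 0.2 s.
2. the shutter button is pressed while the clip grips the slab (value of joint shutter above 0.004 m and value of joint right_clip between 1.3 and 1.84 rad and contact force between slab and right_clip_leaf above 1.5 N), for 0.05 s.
At the end, for the whole second after the job is handed in: The right clip is swung back clear of the slab (below 0.5 rad), the left clip is still clear, the shutter button is up, the slab lies flat and still on the stage within 4 mm of where it began, and the robot touches nothing (value of joint each of right_clip, left_clip below 0.5 rad and value of joint shutter below 0.002 m and distance of slab_center from where it was at the start of the episode below 0.004 m and linear speed of slab below 0.01 m/s and angle between slab_center's own z axis and vertical below 0.03 rad and contact force between the fingers and microscope below 0.1 N).
It fails at once if the slab is shoved more than 4 mm (distance of slab_center from where it was at the start of the episode above 0.004 m).
It fails at once if the clip is forced: more than 14 N from the fingers (contact force between the fingers and right_clip_leaf above 14 N).
It fails at once if the button or the base is forced: more than 25 N from the fingers (contact force between the fingers and microscope above 25 N).
It fails at once if the left clip is swung (value of joint left_clip above 0.5 rad).
It fails at once if a bystander is disturbed (distance of any of chips_center, deck_center, chalk_center from where it was at the start of the episode above 0.02 m).
It also fails if it takes over 64 s, if anything falls off the work surface, if the arm or the gripper's body presses on something with over 40 N, if the wrist force passes 120 N, or if a joint passes its speed limit or range.

## Robot

A 7-joint arm with a two-finger parallel gripper is mounted at the origin on the work surface. World frame = base frame: x ahead of the robot, y to its left, z up, the work surface at z = 0. Lengths are in mm, angles in rad, forces in N, time in s.
With the tool pointing down it reaches from about 400 to 875 mm from the base axis. Payload 4.4 kg.
Tool frame: the origin (TCP) lies on the centre line of the jaws, within the pads' length; the fingertips stand 14 mm ahead of it and the grasp point (between the pads) lies 5 mm behind it; z points along the fingers, x is the direction in which the jaws open and shut, and the axes are right-handed (so a half turn about z gives the same grasp; the last joint's range is limited). The gripper opens to 85 mm and grips with 20 to 120 N. Pads are 22 mm wide; open, the fingers measure 114 mm over their backs; the gripper's body (76 mm by 85 mm) begins 54 mm behind the grasp point. The pads swing forward as they close: fully open they stand 13 mm farther back than shut.
Start: joints at [-1.173, 0.628, 0.038, 1.517, -0.027, 0.996, -0.02], TCP at [290.758, 581.358, 245.313] pointing down, gripper open.
Joint ranges: [-3.06, 3.06], [-0.37, 2.12], [-1.25, 1.32], [0.18, 2.47], [-1.1, 4.24], [0.23, 1.98], [-2.94, 2.94]. Speed limits (rad/s): [2.57, 2.57, 3.14, 3.14, 3.14, 3.14, 3.14].

## Interface

Orientations are given as [roll, pitch, yaw] about the fixed x, y, z axes, in that order (R = Rz(yaw) Ry(pitch) Rx(roll)).
In Python, from cell import ctrl gives the robot as it stands.
- The arm moves only by the tool send_rows, never from a script. Its argument "commands" is a list of rows, each a list of 5 numbers: the finger opening in mm, from 0 to 85.4, then the shift along the tool's x, y, z in mm, then the turn about the tool's z in degrees. In form: [[grip, x, y, z, roll], ...]. A call has 1 to 5 rows; each row is the pose to reach, as a shift and turn from the pose measured when the call began, along the tool's axes at that moment; what a row does not reach only later rows make up. A row lasts 1/10 s, in which the tool goes at most 50 mm and 8.59 degrees, less where a joint would pass 70% of its speed; a pose out of reach is approached as far as the arm can. A call with a gripper value outside its range is refused whole. The fingers move at their own pace and stop on an object; the grip force is fixed at half the most. Time passes only in rows, so rows that repeat a pose let the fingers close. It gives the time, the measured TCP pose, the force and the opening at its end, in the units of the state.
- ctrl.read_state(): the state, without advancing time (a new reading comes with each control period).
- ctrl.get_image(name): name is "side" or "top" or "wrist"; returns the picture (400x640x3 uint8, red, green, blue); there is no depth.
- ctrl.camera_params(name): a dict with "fx", "fy", "cx", "cy" (pixels), "cam_to_world" (4x4, takes a point from camera to world coordinates). Camera axes: x right, y down, z forward; pixel columns grow to the right and rows downward; lengths in mm; the calibration is good to about 2 mm. The wrist camera is an equidistant fisheye: a pixel r from the principal point sees the ray r / f radians off the axis. A picture is of the moment at which its call begins: read the wrist's pose just before it. camera_params takes no time and is no camera call; for the wrist camera it gives the pose at the moment of the call.
- ctrl.finish_job(): hands the job in, once; it reports no verdict.
The state is a dict: "clock": time; "qpos": joint angles; "qd": joint speeds; "tau": joint torques, N m; "eef_pos": TCP position; "tool_rot": TCP orientation; "force": force on the tool from outside, world axes, zero at the start; "torque": the same for the moment, N m; "width": finger opening in mm.
Only numpy, scipy, OpenCV 4.12 (cv2) and the standard library are available. Lean on these libraries where they do the work, as an engineer would, in place of code of your own. Each camera call takes 0.05 s, during which the arm holds its last target.

## Working session

There is one attempt and no reset: what is moved stays moved. The work goes in short steps, Python scripts to look and compute and a tool call to move; the robot and the scene stay as the last step left them, time stands still between calls to the robot, and variables do not carry over. Pictures are saved under pics/ and viewed, and the job is handed in when it is done.

Besides the shell and the picture viewer there is one more tool, called after "Request:" by a JSON object that holds its "name" and its "arguments", one argument or row to a line. send_rows: Moves the arm, as the interface text tells. Its arguments: {"type":"object","properties":{"commands":{"type":"array"}},"required":["commands"]}

```bash
mkdir -p pics; ls; python3 - <<'E'
from cell import ctrl
import cv2
s=ctrl.read_state()
print({k:(v if not hasattr(v,'__len__') else [round(float(x),3) for x in v]) for k,v in s.items()})
for n in ['top','side','wrist']:
    p=ctrl.camera_params(n); print(n,p)
    cv2.imwrite(f'pics/{n}0.png',ctrl.get_image(n)[:,:,::-1])
E
```

```text
pics
{'clock': 0.0, 'qpos': [-1.173, 0.629, 0.038, 1.518, -0.027, 0.996, -0.02], 'qd': [0.0, -0.001, -0.002, 0.0, -0.001, -0.0, -0.0], 'tau': [-0.0, -56.341, 1.226, -19.345, 0.011, 0.011, -0.0], 'eef_pos': [290.464, 580.809, 244.384], 'tool_rot': [3.142, 0.002, 1.107], 'force': [-0.677, -0.338, -0.099], 'torque': [0.013, -0.014, -0.009], 'width': 85.13604733842264}
top {'fx': 418.0864703821507, 'fy': 418.0864703821507, 'cx': 315.8595366633733, 'cy': 196.20099262082152, 'cam_to_world': array([[-1.07443094e-02, -9.82098090e-01,  1.88063559e-01,
         3.60741122e+02],
       [-9.99775690e-01,  7.11791054e-03, -1.99475807e-02,
         5.23959175e+01],
       [ 1.82518613e-02, -1.88235697e-01, -9.81954272e-01,
         1.07976561e+03],
       [ 0.00000000e+00,  0.00000000e+00,  0.00000000e+00,
         1.00000000e+00]])}
side {'fx': 464.2818987938934, 'fy': 464.2818987938934, 'cx': 323.8725442471025, 'cy': 200.3419668310262, 'cam_to_world': array([[-7.02179245e-01, -4.72453946e-01,  5.32664600e-01,
         6.31509363e+01],
       [-7.11876568e-01,  4.79798220e-01, -5.12860040e-01,
         5.15148583e+02],
       [-1.32687771e-02, -7.39311123e-01, -6.73233246e-01,
         6.63714495e+02],
       [ 0.00000000e+00,  0.00000000e+00,  0.00000000e+00,
         1.00000000e+00]])}
wrist {'fx': 309.70691628693146, 'fy': 309.70691628693146, 'cx': 322.0816254752309, 'cy': 201.0097433550396, 'cam_to_world': array([[ 4.47571966e-01,  8.60543559e-01,  2.43195637e-01,
         2.28153515e+02],
       [ 8.94245629e-01, -4.30086694e-01, -1.23895887e-01,
         6.11015170e+02],
       [-2.02259998e-03,  2.72928961e-01, -9.62032064e-01,
         3.72138557e+02],
       [ 0.00000000e+00,  0.00000000e+00,  0.00000000e+00,
         1.00000000e+00]])}
```

View pics/top0.png

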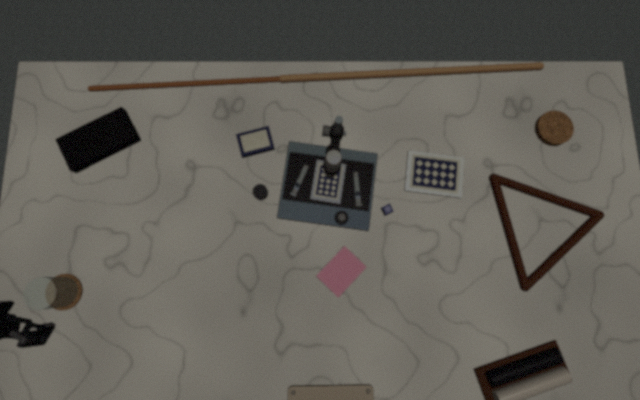

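View pics/side0.png

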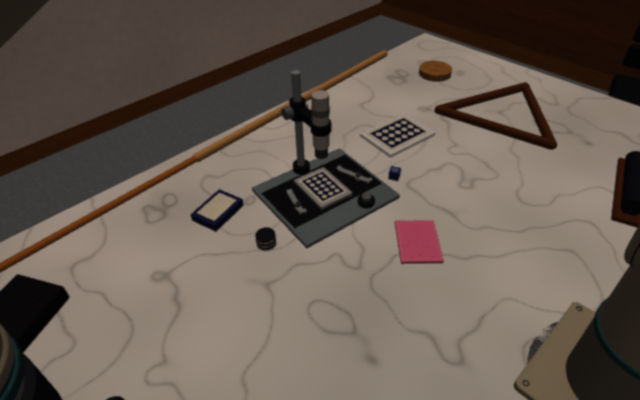

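View pics/wrist0.png

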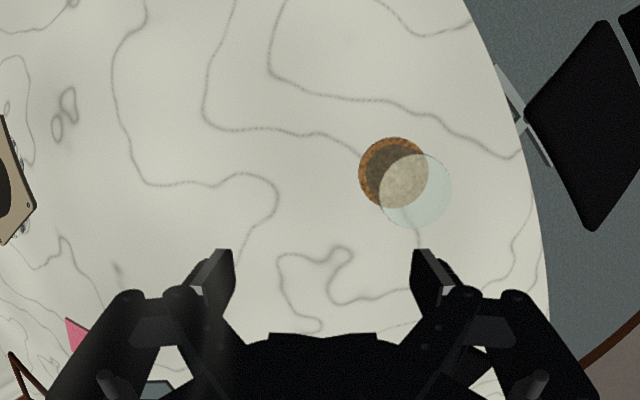

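```bash
cat > h.py <<'E'
import numpy as np,cv2
from cell import ctrl
def ray(p,uv):
    T=np.array(p['cam_to_world']);d=np.array([(uv[0]-p['cx'])/p['fx'],(uv[1]-p['cy'])/p['fy'],1.])
    return T[:3,3],T[:3,:3]@d
def onplane(p,uv,z):
    o,d=ray(p,uv);return o+d*(z-o[2])/d[2]
def proj(p,X,fish=False):
    T=np.array(p['cam_to_world']);c=T[:3,:3].T@(np.array(X)-T[:3,3])
    if fish:
        rr=np.hypot(c[0],c[1]);th=np.arctan2(rr,c[2]);return p['cx']+p['fx']*th*c[0]/rr,p['cy']+p['fx']*th*c[1]/rr
    return p['cx']+p['fx']*c[0]/c[2],p['cy']+p['fy']*c[1]/c[2]
def fray(p,uv):
    T=np.array(p['cam_to_world']);x=(uv[0]-p['cx'])/p['fx'];y=(uv[1]-p['cy'])/p['fx'];r=np.hypot(x,y)
    d=np.array([np.sin(r)*x/r,np.sin(r)*y/r,np.cos(r)]);return T[:3,3],T[:3,:3]@d
def fplane(p,uv,z):
    o,d=fray(p,uv);return o+d*(z-o[2])/d[2]
E
python3 - <<'E'
import cv2,numpy as np
im=cv2.imread('pics/top0.png');c=im[110:240,225:475]
c=np.clip(cv2.resize(c,None,fx=3.2,fy=3.2,interpolation=cv2.INTER_CUBIC).astype(float)*1.8,0,255).astype('uint8');cv2.imwrite('pics/c1.png',c)
im=cv2.imread('pics/side0.png');c=im[60:250,240:440]
c=np.clip(cv2.resize(c,None,fx=3.1,fy=3.1,interpolation=cv2.INTER_CUBIC).astype(float)*1.8,0,255).astype('uint8');cv2.imwrite('pics/c2.png',c)
E
```

```text
(no output)
```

View pics/c1.png

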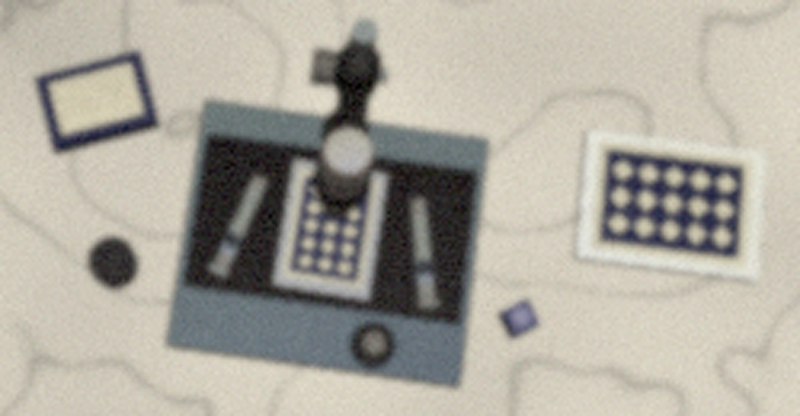

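View pics/c2.png

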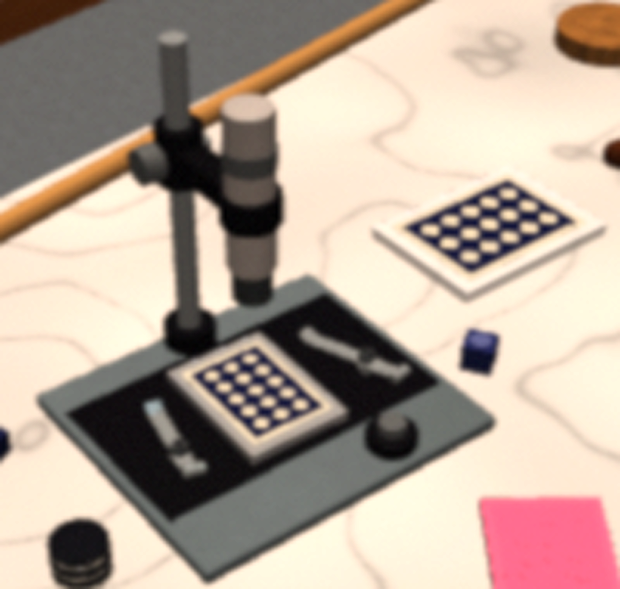

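```bash
cat > m.py <<'E'
from h import *
p=ctrl.camera_params('top')
im=cv2.imread('pics/top0.png')
px=np.array([(206,100),(487,138),(460,386),(168,347)])/3.2+[225,110]
L=np.array([(95,120),(95,-120),(-115,-120),(-115,120)],float)
W=np.array([onplane(p,q,16)[:2] for q in px])
print(W.round(1)); print([np.linalg.norm(W[i]-W[(i+1)%4]).round(1) for i in range(4)])
Lc=L-L.mean(0);Wc=W-W.mean(0)
H=Lc.T@Wc;U,S,V=np.linalg.svd(H);R=V.T@np.diag([1,np.linalg.det(V.T@U.T)])@U.T
t=W.mean(0)-R@L.mean(0)
print('yaw',np.arctan2(R[1,0],R[0,0]),'t',t)
print('resid',(W-(L@R.T+t)).round(1))
for n,z in [('top',p),('side',ctrl.camera_params('side'))]:
    for nm,l,h in [('screwR',(-25,-78),33),('screwL',(-25,78),33),('shut',(-92,-45),35),('thumb',(-53,-78),36),('slabtop',(0,0),24)]:
        print(n,nm,np.round(R@l+t,1),np.round(proj(z,[*(R@l+t),h]),1), np.round((np.array(proj(z,[*(R@l+t),h]))-([225,110] if n=='top' else [240,60]))*(3.2 if n=='top' else 3.1)))
E
python3 m.py
```

```text
[[ 713.5   99.5]
 [ 679.5 -133. ]
 [ 473.9 -103.5]
 [ 507.2  129.6]]
[np.float64(235.0), np.float64(207.8), np.float64(235.5), np.float64(208.5)]
yaw -0.1436738965964807 t [603.43721493  -3.27823833]
resid [[-1.1 -2.4]
 [-0.7  2.6]
 [ 1.4  2.1]
 [ 0.4 -2.3]]
top screwR [567.5 -76.9] [358.1 193.5] [426. 267.]
top screwL [589.9  77.5] [297.6 185.3] [232. 241.]
top shut [505.9 -34.6] [342.2 217.4] [375. 344.]
top thumb [539.8 -72.9] [356.9 204. ] [422. 301.]
top slabtop [603.4  -3.3] [328.9 180.8] [332. 226.]
side screwR [567.5 -76.9] [359.1 174.2] [369. 354.]
side screwL [589.9  77.5] [298.9 204.1] [183. 447.]
side shut [505.9 -34.6] [367.7 196.3] [396. 423.]
side thumb [539.8 -72.9] [367.7 179.8] [396. 371.]
side slabtop [603.4  -3.3] [323.  185.7] [257. 390.]
```

```bash
cat > g.py <<'E'
from h import *
from scipy.spatial.transform import Rotation as Ro
def Rt(s): return Ro.from_euler('xyz',s['tool_rot']).as_matrix()
def sh(target,yaw=None):
    s=ctrl.read_state();d=Rt(s).T@(np.array(target)-s['eef_pos'])
    o='' if yaw is None else 'turn %.2f'%np.degrees(s['tool_rot'][2]-yaw)
    print('shift',d.round(2),o)
def st():
    s=ctrl.read_state();print(round(s['clock'],2),'pos',np.round(s['eef_pos'],2),'rot',np.round(s['tool_rot'],4),'F',np.round(s['force'],2),'w',round(s['width'],1))
E
python3 -c "
from g import *
st();sh([470,-80,235],1.427)"
```

```text
0.15 pos [290.54 580.96 244.6 ] rot [3.1416e+00 1.4000e-03 1.1070e+00] F [ 0.36 -1.72 -0.33] w 85.8
shift [-510.85  456.17   10.35] turn -18.33
```

Request:
{"name": "send_rows", "arguments": {
  "commands": [
    [0, -36, 32, 1, 0],
    [0, -72, 64, 1, 0],
    [0, -108, 96, 2, 0],
    [0, -144, 128, 3, 0],
    [0, -180, 160, 4, 0]
  ]
}}

```text
clock: 0.65
eef_pos: [353.3, 346.4, 240.7]
tool_rot: [3.141, 0.002, 1.107]
force: [1.4, -0.0, -0.1]
width: 12.4
```

Request:
{"name": "send_rows", "arguments": {
  "commands": [
    [0, -36, 32, 1, 0],
    [0, -72, 64, 1, 0],
    [0, -108, 96, 2, 0],
    [0, -144, 128, 3, 0],
    [0, -180, 160, 4, 0]
  ]
}}

```text
clock: 1.15
eef_pos: [416.1, 112.0, 237.1]
tool_rot: [3.141, 0.001, 1.108]
force: [1.0, 0.2, -0.2]
width: -0.3
```

```bash
python3 -c "
from g import *
st();sh([470,-80,235],1.427)"
```

```text
1.15 pos [416.06 112.   237.14] rot [3.1412e+00 1.3000e-03 1.1076e+00] F [ 0.99  0.16 -0.24] w -0.3
shift [-147.66  134.05    2.39] turn -18.30
```

Request:
{"name": "send_rows", "arguments": {
  "commands": [
    [0, -37, 33, 1, -5],
    [0, -74, 67, 1, -10],
    [0, -111, 100, 2, -15],
    [0, -148, 134, 2, -18.3],
    [0, -148, 134, 2, -18.3]
  ]
}}

```text
clock: 1.65
eef_pos: [470.9, -88.6, 235.5]
tool_rot: [3.139, 0.005, 1.416]
force: [-1.1, 0.0, 0.4]
width: 0.1
```

```bash
python3 -c "
from g import *
st()
import json
p=ctrl.camera_params('wrist');json.dump({k:(np.array(v).tolist()) for k,v in p.items()},open('w1.json','w'))
im=ctrl.get_image('wrist');cv2.imwrite('pics/w1.png',im[:,:,::-1])"
```

```text
1.65 pos [470.86 -88.61 235.48] rot [3.139  0.0051 1.4158] F [-1.13  0.03  0.35] w 0.1
```

View pics/w1.png

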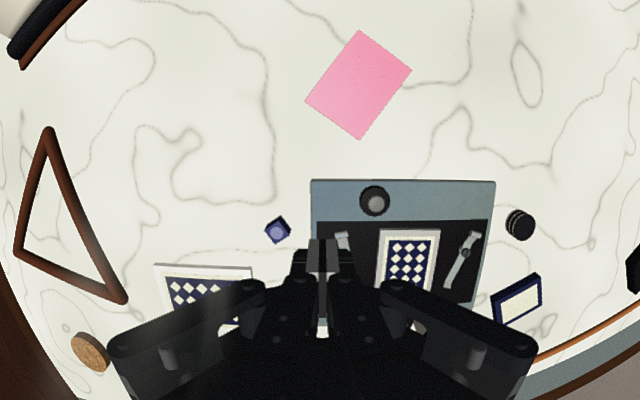

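```bash
python3 -c "
from g import *
sh([440,-15,200],1.427)"
```

```text
shift [ 64.47 -40.34  35.02] turn -0.49
```

Request:
{"name": "send_rows", "arguments": {
  "commands": [
    [0, 32, -20, 17, 0],
    [0, 64, -40, 35, -0.5],
    [0, 64, -40, 35, -0.5],
    [0, 64, -40, 35, -0.5]
  ]
}}

```text
clock: 2.1
eef_pos: [439.5, -13.6, 199.8]
tool_rot: [-3.141, 0.003, 1.431]
force: [0.5, 0.1, 0.8]
width: -0.0
```

```bash
cat > snap.py <<'E'
from g import *
import json,sys
n=sys.argv[1]
st()
p=ctrl.camera_params('wrist');json.dump({k:(np.array(v).tolist()) for k,v in p.items()},open(n+'.json','w'))
im=ctrl.get_image('wrist');cv2.imwrite('pics/'+n+'.png',im[:,:,::-1])
E
python3 snap.py w2
```

```text
2.1 pos [439.49 -13.6  199.78] rot [-3.1408e+00  2.6000e-03  1.4312e+00] F [0.5  0.07 0.84] w -0.0
```

View pics/w2.png

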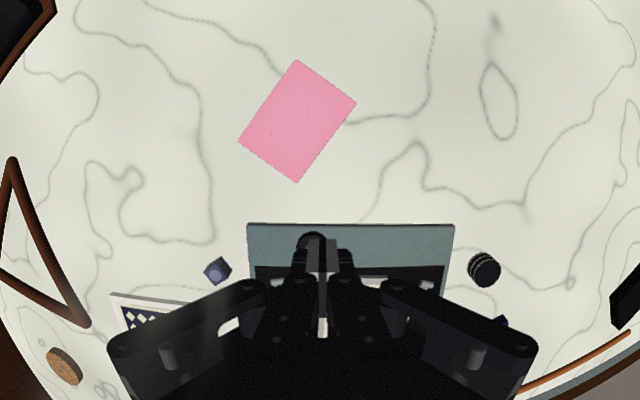

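```bash
python3 -c "
from g import *
sh([505,5,215],1.427)"
```

```text
shift [ 28.54  61.21 -14.86] turn 0.13
```

Request:
{"name": "send_rows", "arguments": {
  "commands": [
    [0, 14, 30, -7, 0],
    [0, 28, 61, -15, 0.1],
    [0, 28, 61, -15, 0.1],
    [0, 28, 61, -15, 0.1]
  ]
}}

```text
clock: 2.55
eef_pos: [505.3, 4.1, 215.4]
tool_rot: [3.14, 0.003, 1.427]
force: [-0.6, -0.9, 0.1]
width: 0.1
```

```bash
python3 snap.py w3
```

```text
2.55 pos [505.25   4.06 215.42] rot [3.1401e+00 3.0000e-03 1.4268e+00] F [-0.59 -0.89  0.14] w 0.1
```

View pics/w3.png

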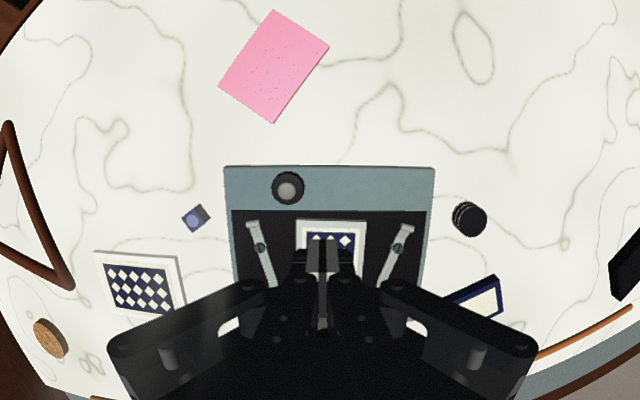

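```bash
python3 - <<'E'
import cv2,numpy as np
im=cv2.imread('pics/w3.png');c=im[150:300,210:450]
c=np.clip(cv2.resize(c,None,fx=3.3,fy=3.3,interpolation=cv2.INTER_CUBIC).astype(float)*1.3,0,255).astype('uint8');cv2.imwrite('pics/c3.png',c)
E
```

```text
(no output)
```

View pics/c3.png

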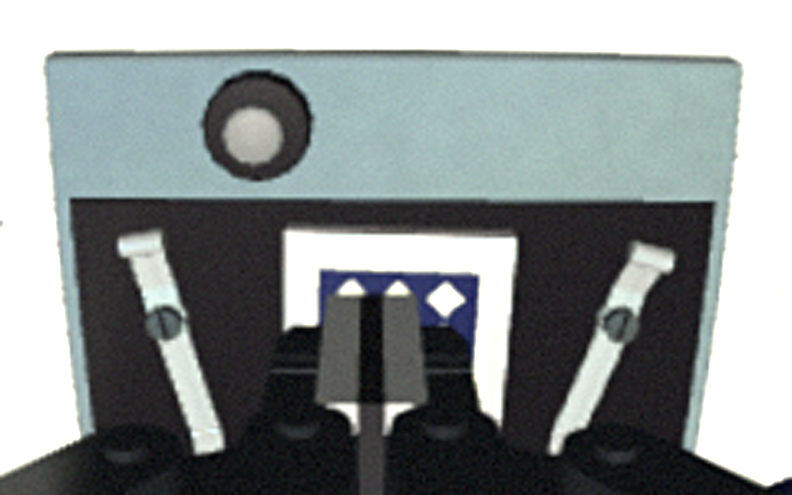

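```bash
cat > m2.py <<'E'
from g import *
import json
p=json.load(open('w3.json'))
f=lambda a,z:fplane(p,np.array(a)/3.3+[210,150],z)[:2]
FR,FL=f((48,58),16),f((741,62),16)
print('front corners',FR.round(1),FL.round(1),np.linalg.norm(FR-FL))
sR,sL=f((166,323),33),f((620,323),33)
print('screws',sR.round(1),sL.round(1),np.linalg.norm(sR-sL),'(156)')
b=f((252,135),36);print('button',b.round(1))
d=(sL-sR)/np.linalg.norm(sL-sR);print('yaw from screws',np.arctan2(-d[0],d[1]),'from front',np.arctan2(-(FL-FR)[0],(FL-FR)[1]))
R=lambda y:np.array([[np.cos(y),-np.sin(y)],[np.sin(y),np.cos(y)]])
y=np.arctan2(-d[0],d[1]);M=R(y)
print('origin from screws',((sR+sL)/2-M@[-25,0]).round(1),'front',((FR+FL)/2-M@[-115,0]).round(1))
print('button local to screws',(M.T@(b-(sR+sL)/2)).round(1),'expect (-67,-45)')
for z in (28,34,38):
    th=f((140,245),z);v=M.T@(th-sR);print('roll',z,th.round(1),v.round(1),np.hypot(*v).round(1),'ang',np.arctan2(-v[1],-v[0]).round(3))
    th=f((652,258),z);v=M.T@(th-sL);print('rollL',z,v.round(1),np.hypot(*v))
toe=f((211,440),18)
v=M.T@(toe-sR);print('toe',v,np.hypot(*v),np.arctan2(v[1],v[0]))
for a in[(285,230),(517,236)]:print('slab corner local',(M.T@(f(a,24)-(sR+sL)/2)+[-25,0]).round(1))
E
python3 m2.py
```

```text
front corners [ 474.7 -102.3] [509.1 128.7] 233.50918039488596
screws [567.3 -76.1] [589.5  75.8] 153.58814270985184 (156)
button [506.7 -34.9]
yaw from screws -0.14530324183652824 from front -0.1476899103483308
origin from screws [603.1  -3.8] front [605.7  -3.5]
button local to screws [-65.9 -44.8] expect (-67,-45)
roll 28 [540.2 -80.4] [-26.2  -8.1] 27.4 ang 0.3
rollL 28 [-21.6  10.5] 24.04132178940025
roll 34 [538.2 -78.6] [-28.4  -6.6] 29.1 ang 0.229
rollL 34 [-23.9   8.7] 25.464641510801023
roll 38 [536.9 -77.4] [-29.9  -5.6] 30.4 ang 0.187
rollL 38 [-25.5   7.5] 26.550856937946143
toe [54.75215201  9.86808491] 55.634317193766314 0.17831756065762344
slab corner local [-55.5 -36.2]
slab corner local [-53.4  41. ]
```

```bash
python3 -c "
from g import *
sh([539.3,-78,215],1.427);sh([539.3,-78,80],1.427)"
```

```text
shift [-75.89  46.59   0.37] turn -0.03
shift [-75.44  46.59 135.37] turn -0.03
```

Request:
{"name": "send_rows", "arguments": {
  "commands": [
    [0, -38, 23, 0, 0],
    [0, -76, 46.5, 1, 0],
    [0, -75.7, 46.6, 45, 0],
    [0, -75.5, 46.6, 90, 0],
    [0, -75.5, 46.6, 125, 0]
  ]
}}

```text
clock: 3.1
eef_pos: [537.2, -79.2, 88.5]
tool_rot: [-3.139, 0.004, 1.424]
force: [-0.0, -0.2, 0.1]
width: -0.0
```

```bash
python3 -c "
from g import *
st();sh([539.3,-78,74],1.427)
cv2.imwrite('pics/s1.png',cv2.resize(ctrl.get_image('side')[130:230,300:460,::-1],None,fx=5,fy=5,interpolation=cv2.INTER_CUBIC))"; python3 snap.py w4
```

```text
3.1 pos [537.18 -79.18  88.54] rot [-3.1392  0.0039  1.4242] F [-0.   -0.24  0.12] w -0.0
shift [ 1.53  1.96 14.53] turn -0.16
3.15 pos [533.92 -78.47  83.77] rot [-3.1305  0.0042  1.425 ] F [-0.52  0.18 -3.  ] w 0.3
```

View pics/s1.png

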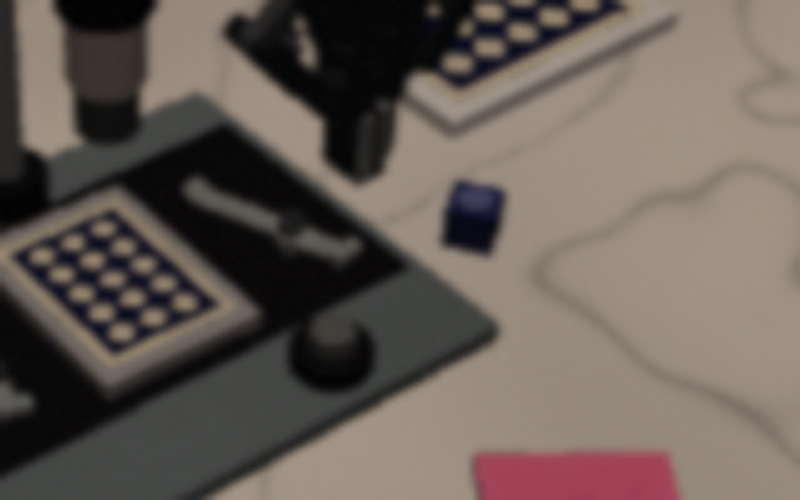

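View pics/w4.png

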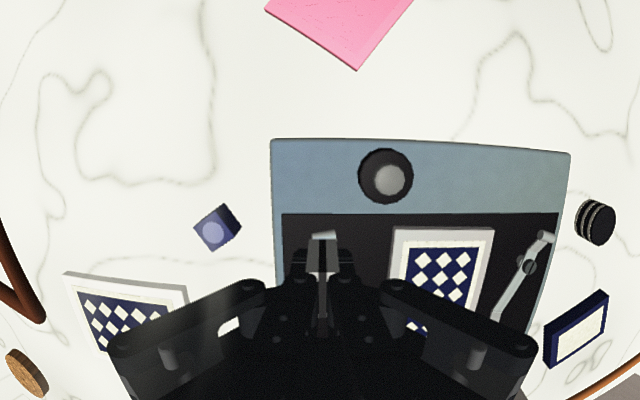

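```bash
python3 -c "
from g import *
st();sh([539.3,-78,70],1.427)"
```

```text
3.2 pos [534.42 -78.35  86.4 ] rot [-3.1309  0.0041  1.4253] F [-0.65 -0.1  -0.15] w -0.2
shift [ 1.12  4.95 16.34] turn -0.10
```

Request:
{"name": "send_rows", "arguments": {
  "commands": [
    [0, 1, 5, 8, -0.1],
    [0, 1, 5, 16, -0.1],
    [0, 1, 5, 16, -0.1],
    [0, 1, 5, 16, -0.1]
  ]
}}

```text
clock: 3.6
eef_pos: [539.9, -78.2, 71.3]
tool_rot: [-3.132, 0.004, 1.427]
force: [-1.0, 0.6, -0.1]
width: -0.1
```

```bash
python3 snap.py w5; python3 -c "
from g import *
st();sh([539.3,-78,60],1.427)
im=cv2.imread('pics/w5.png')[190:300,240:420];cv2.imwrite('pics/c5.png',cv2.resize(im,None,fx=4,fy=4,interpolation=cv2.INTER_CUBIC))"
```

```text
3.6 pos [539.89 -78.19  71.29] rot [-3.1324  0.0041  1.427 ] F [-1.04  0.61 -0.1 ] w -0.1
3.65 pos [539.98 -78.16  71.35] rot [-3.1327  0.0041  1.4271] F [ 0.16  0.44 -0.3 ] w 0.1
shift [ 0.11 -0.59 11.36] turn 0.00
```

View pics/c5.png

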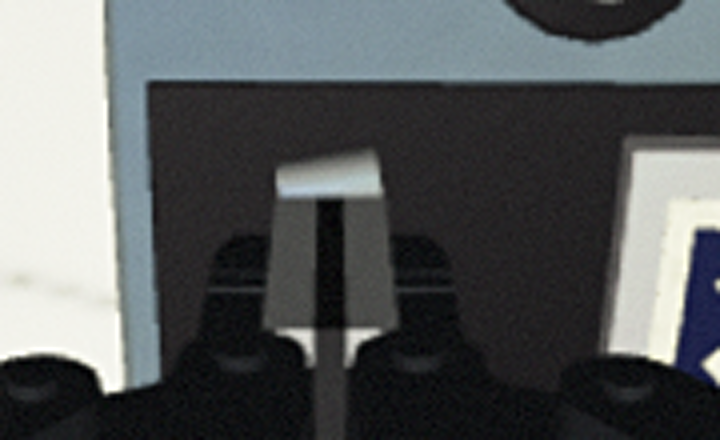

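Request:
{"name": "send_rows", "arguments": {
  "commands": [
    [0, 0, -0.5, 7, 0],
    [0, 0, -0.5, 14, 0],
    [0, 0, -0.5, 14, 0],
    [0, 0, -0.5, 14, 0]
  ]
}}

```text
clock: 4.05
eef_pos: [539.1, -78.1, 57.0]
tool_rot: [-3.132, 0.004, 1.427]
force: [-0.1, 0.3, 0.7]
width: 0.3
```

Request:
{"name": "send_rows", "arguments": {
  "commands": [
    [0, 0, 0, 1, 0],
    [0, 0, 0, 2, 0],
    [0, 0, 0, 2, 0]
  ]
}}

```text
clock: 4.35
eef_pos: [539.0, -78.1, 54.9]
tool_rot: [-3.132, 0.004, 1.427]
force: [0.2, -0.7, -0.3]
width: 0.2
```

Request:
{"name": "send_rows", "arguments": {
  "commands": [
    [0, 0, 0, 1, 0],
    [0, 0, 0, 1, 0]
  ]
}}

```text
clock: 4.55
eef_pos: [539.0, -78.1, 53.9]
tool_rot: [-3.132, 0.004, 1.427]
force: [-0.2, 0.4, 0.7]
width: -0.1
```

Request:
{"name": "send_rows", "arguments": {
  "commands": [
    [0, 0, 0, 1, 0],
    [0, 0, 0, 1, 0]
  ]
}}

```text
clock: 4.75
eef_pos: [538.9, -78.1, 52.8]
tool_rot: [-3.132, 0.004, 1.427]
force: [0.2, 0.5, 0.0]
width: 0.1
```

Request:
{"name": "send_rows", "arguments": {
  "commands": [
    [0, 0, 0, 1, 0],
    [0, 0, 0, 1, 0]
  ]
}}

```text
clock: 4.95
eef_pos: [538.8, -78.1, 51.6]
tool_rot: [-3.131, 0.004, 1.427]
force: [-0.3, 0.1, 0.1]
width: -0.2
```

Request:
{"name": "send_rows", "arguments": {
  "commands": [
    [0, 0, 0, 1, 0],
    [0, 0, 0, 1, 0]
  ]
}}

```text
clock: 5.15
eef_pos: [538.6, -78.1, 50.5]
tool_rot: [-3.131, 0.004, 1.427]
force: [-0.2, 1.2, 0.1]
width: -0.2
```

Request:
{"name": "send_rows", "arguments": {
  "commands": [
    [0, 0, 0, 1, 0],
    [0, 0, 0, 1, 0]
  ]
}}

```text
clock: 5.35
eef_pos: [538.5, -78.1, 49.4]
tool_rot: [-3.131, 0.004, 1.427]
force: [-0.1, 0.2, -0.3]
width: -0.1
```

Request:
{"name": "send_rows", "arguments": {
  "commands": [
    [0, 0, 0, 1, 0],
    [0, 0, 0, 1, 0]
  ]
}}

```text
clock: 5.55
eef_pos: [538.6, -78.1, 48.4]
tool_rot: [-3.131, 0.004, 1.427]
force: [0.4, -0.2, -0.5]
width: -0.3
```

Request:
{"name": "send_rows", "arguments": {
  "commands": [
    [0, 0, 0.5, 1, 0],
    [0, 0, 0.5, 1, 0]
  ]
}}

```text
clock: 5.75
eef_pos: [538.5, -78.1, 47.3]
tool_rot: [-3.13, 0.004, 1.427]
force: [-2.0, 1.0, 3.1]
width: -0.1
```

Request:
{"name": "send_rows", "arguments": {
  "commands": [
    [0, 0, 0.2, 1, 0],
    [0, 0, 0.2, 1, 0]
  ]
}}

```text
clock: 5.95
eef_pos: [538.3, -78.1, 46.3]
tool_rot: [-3.129, 0.004, 1.427]
force: [-2.6, 0.5, 4.7]
width: -0.1
```

Request:
{"name": "send_rows", "arguments": {
  "commands": [
    [0, 0, 0.2, 1, 0],
    [0, 0, 0.2, 1, 0]
  ]
}}

```text
clock: 6.15
eef_pos: [538.1, -78.2, 45.3]
tool_rot: [-3.128, 0.004, 1.427]
force: [-2.8, 1.2, 5.8]
width: 0.2
```

Request:
{"name": "send_rows", "arguments": {
  "commands": [
    [0, 0, -0.5, 1, 0],
    [0, 0, -0.5, 1, 0]
  ]
}}

```text
clock: 6.35
eef_pos: [538.0, -78.1, 44.6]
tool_rot: [-3.129, 0.004, 1.427]
force: [-2.6, -0.2, 5.9]
width: -0.1
```

Request:
{"name": "send_rows", "arguments": {
  "commands": [
    [0, 0, -0.5, 1, 0],
    [0, 0, -0.5, 1, 0]
  ]
}}

```text
clock: 6.55
eef_pos: [537.9, -78.1, 43.8]
tool_rot: [-3.13, 0.004, 1.427]
force: [-1.5, -0.5, 6.3]
width: 0.2
```

Request:
{"name": "send_rows", "arguments": {
  "commands": [
    [0, 0, -0.3, 1.2, 0],
    [0, 0, -0.3, 1.2, 0]
  ]
}}

```text
clock: 6.75
eef_pos: [537.8, -78.2, 43.0]
tool_rot: [-3.131, 0.004, 1.427]
force: [-2.2, 0.3, 6.6]
width: 0.1
```

```bash
python3 snap.py w6; python3 -c "
from g import *
s=ctrl.get_image('side');cv2.imwrite('pics/s2.png',cv2.resize(s[130:230,300:460,::-1],None,fx=5,fy=5,interpolation=cv2.INTER_CUBIC))
im=cv2.imread('pics/w6.png')[190:300,240:420];cv2.imwrite('pics/c6.png',cv2.resize(im,None,fx=4,fy=4,interpolation=cv2.INTER_CUBIC));st()"
```

```text
6.75 pos [537.8  -78.16  43.  ] rot [-3.1306  0.0043  1.4269] F [-2.24  0.27  6.62] w 0.1
6.85 pos [537.78 -78.14  43.01] rot [-3.1305  0.0043  1.4269] F [-1.76  0.22  7.45] w 0.0
```

View pics/c6.png

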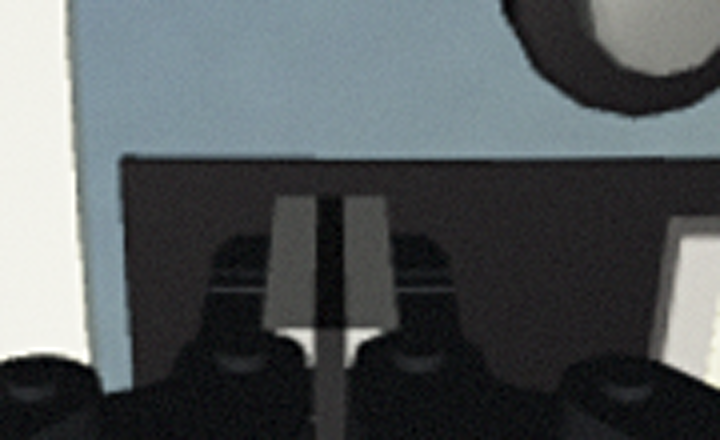

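View pics/s2.png

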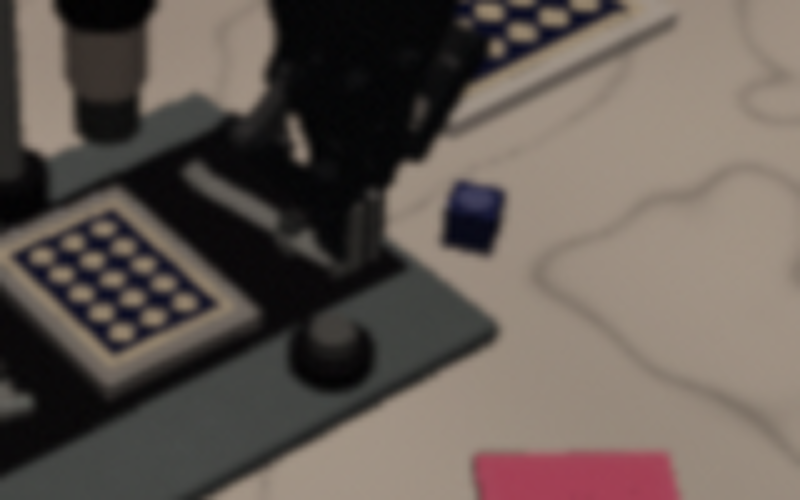

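```bash
cat > arc.py <<'E'
from g import *
import sys
S=np.array([567.2,-76.7])
# arc.py theta_end yaw_end ztarget r n
te,ye,z,r,n=map(float,sys.argv[1:6]);n=int(n)
s=ctrl.read_state();st();print('q',np.round(s['qpos'],2))
d=S-s['eef_pos'][:2];t0=np.arctan2(d[1],d[0]);r0=np.hypot(*d);print('theta',t0,'clip',t0+.145,'r',r0)
y0=s['tool_rot'][2]
y0=y0 if y0>0 else y0+2*np.pi
for i in range(1,n+1):
    a=i/n;t=t0+(te-t0)*a;rr=r0+(r-r0)*a
    W=[*(S-rr*np.array([np.cos(t),np.sin(t)])),s['eef_pos'][2]+(z-s['eef_pos'][2])*a]
    print((Rt(s).T@(np.array(W)-s['eef_pos'])).round(2),'turn %.1f'%np.degrees(-(ye-y0)*a))
E
python3 arc.py 0.20 1.577 42.5 28.8 5
```

```text
6.85 pos [537.78 -78.14  43.01] rot [-3.1305  0.0043  1.4269] F [-1.76  0.22  7.45] w 0.0
q [ 0.08  0.79  0.01  1.95 -0.01  0.41  1.53]
theta 0.04885102761799866 clip 0.19385102761799866 r 29.4533823490487
[-0.84  0.31  0.1 ] turn -1.7
[-1.67  0.65  0.2 ] turn -3.4
[-2.48  1.01  0.31] turn -5.2
[-3.28  1.39  0.41] turn -6.9
[-4.07  1.8   0.51] turn -8.6
```

Request:
{"name": "send_rows", "arguments": {
  "commands": [
    [0, -0.8, 0.2, 0.2, -1.2],
    [0, -1.7, 0.5, 0.3, -2.4],
    [0, -2.5, 0.9, 0.4, -3.7],
    [0, -3.3, 1.3, 0.5, -4.9],
    [0, -4.1, 1.7, 0.5, -6.2]
  ]
}}

```text
clock: 7.35
eef_pos: [538.4, -82.4, 42.8]
tool_rot: [-3.129, 0.003, 1.536]
force: [-3.4, -0.0, 8.7]
width: 0.3
```

```bash
python3 arc.py 0.5 1.76 42.5 28.6 5;python3 snap.py w7;python3 -c "
from g import *
im=cv2.imread('pics/w7.png')[170:320,220:420];cv2.imwrite('pics/c7.png',cv2.resize(im,None,fx=4,fy=4,interpolation=cv2.INTER_CUBIC));st()
s=ctrl.get_image('side');cv2.imwrite('pics/s3.png',cv2.resize(s[130:230,300:460,::-1],None,fx=5,fy=5,interpolation=cv2.INTER_CUBIC))"
```

```text
7.35 pos [538.38 -82.43  42.8 ] rot [-3.1292e+00  3.0000e-03  1.5361e+00] F [-3.35 -0.04  8.68] w 0.3
q [ 0.11  0.79 -0.01  1.95  0.03  0.42  1.6 ]
theta 0.1961369584318957 clip 0.34113695843189573 r 29.386798347874326
[-1.68  0.61  0.06] turn -2.6
[-3.31  1.32  0.11] turn -5.1
[-4.89  2.13  0.17] turn -7.7
[-6.4   3.02  0.22] turn -10.3
[-7.85  4.    0.27] turn -12.8
7.35 pos [538.38 -82.43  42.8 ] rot [-3.1292e+00  3.0000e-03  1.5361e+00] F [-3.35 -0.04  8.68] w 0.3
7.4 pos [538.41 -82.7   42.81] rot [-3.1293  0.0032  1.5367] F [-3.03 -0.26  7.44] w -0.1
```

View pics/s3.png

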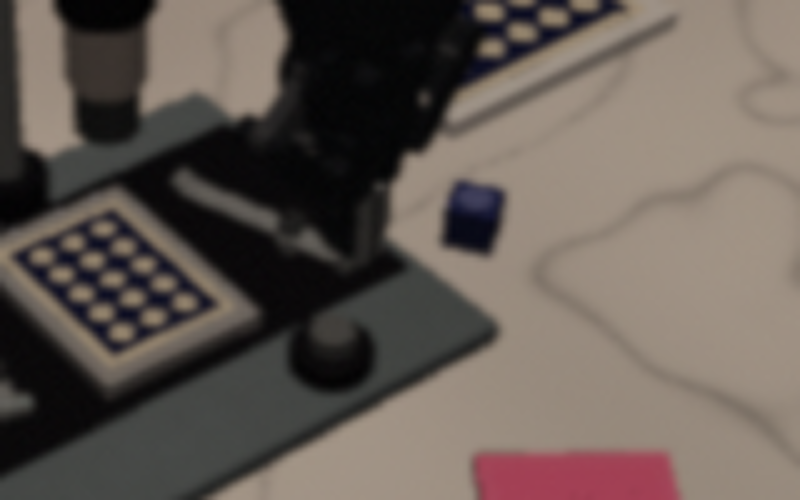

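View pics/c7.png

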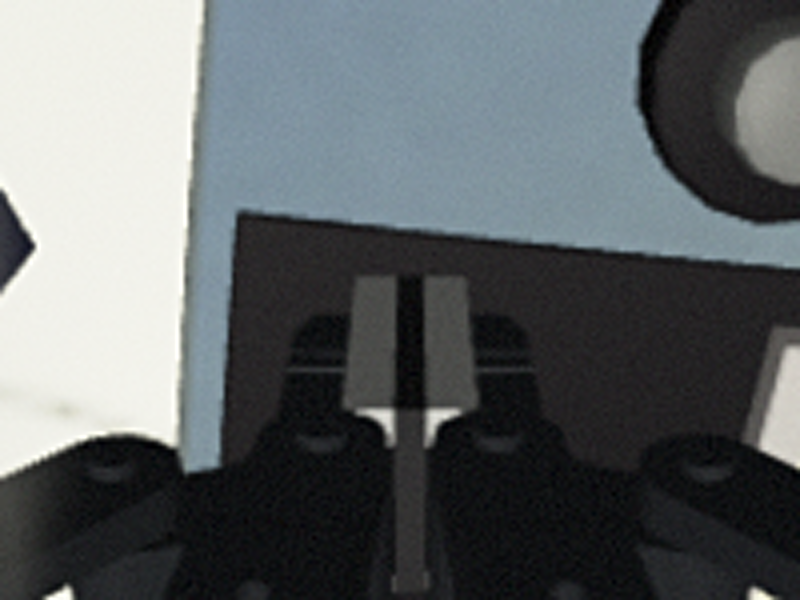

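```bash
python3 arc.py 0.5 1.75 42.6 30.2 5
```

```text
7.45 pos [538.45 -82.66  42.82] rot [-3.1294e+00  3.1000e-03  1.5353e+00] F [-2.8   1.29  7.96] w 0.0
q [ 0.11  0.79 -0.01  1.95  0.03  0.42  1.6 ]
theta 0.20446888004064787 clip 0.34946888004064786 r 29.366122107607172
[-1.72  0.3   0.05] turn -2.5
[-3.43  0.71  0.09] turn -4.9
[-5.12  1.22  0.13] turn -7.4
[-6.79  1.84  0.18] turn -9.8
[-8.43  2.56  0.22] turn -12.3
```

Request:
{"name": "send_rows", "arguments": {
  "commands": [
    [0, -1.7, 0.3, 0.1, -2.5],
    [0, -3.4, 0.7, 0.1, -4.9],
    [0, -5.1, 1.2, 0.2, -7.4],
    [0, -6.8, 1.8, 0.2, -9.8],
    [0, -8.4, 2.5, 0.2, -12.3]
  ]
}}

```text
clock: 7.95
eef_pos: [541.4, -91.1, 43.1]
tool_rot: [-3.131, 0.001, 1.752]
force: [-1.5, 1.6, 6.5]
width: 0.1
```

```bash
python3 arc.py 0.8 1.97 42.6 30.2 5;python3 -c "
from g import *
s=ctrl.get_image('side');cv2.imwrite('pics/s4.png',cv2.resize(s[130:230,300:460,::-1],None,fx=5,fy=5,interpolation=cv2.INTER_CUBIC))"
```

```text
7.95 pos [541.45 -91.07  43.12] rot [-3.1307e+00  7.0000e-04  1.7519e+00] F [-1.45  1.64  6.48] w 0.1
q [ 0.16  0.79 -0.07  1.93  0.12  0.43  1.75]
theta 0.5089542911885526 clip 0.6539542911885526 r 29.489514080010416
[-1.66  0.47  0.1 ] turn -2.5
[-3.3   1.04  0.2 ] turn -5.0
[-4.91  1.7   0.3 ] turn -7.5
[-6.49  2.47  0.39] turn -10.0
[-8.02  3.33  0.49] turn -12.5
```

View pics/s4.png

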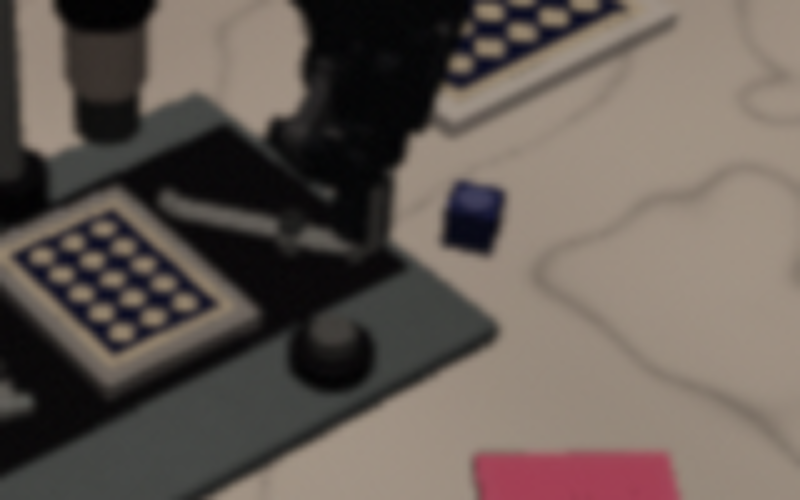

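Request:
{"name": "send_rows", "arguments": {
  "commands": [
    [0, 0, 0, 0.5, 0],
    [0, 0, 0, 0.7, 0]
  ]
}}

```text
clock: 8.2
eef_pos: [542.1, -91.9, 42.9]
tool_rot: [-3.132, 0.002, 1.753]
force: [-2.2, -0.5, 7.4]
width: -0.3
```

```bash
python3 arc.py 0.8 1.97 42.5 30.0 5
```

```text
8.2 pos [542.13 -91.86  42.91] rot [-3.132e+00  1.500e-03  1.753e+00] F [-2.15 -0.55  7.36] w -0.3
q [ 0.16  0.79 -0.07  1.93  0.12  0.43  1.75]
theta 0.5439674277042359 clip 0.6889674277042359 r 29.302227084058888
[-1.45  0.44  0.08] turn -2.5
[-2.87  0.96  0.16] turn -5.0
[-4.28  1.55  0.24] turn -7.5
[-5.66  2.21  0.32] turn -9.9
[-7.01  2.95  0.39] turn -12.4
```

Request:
{"name": "send_rows", "arguments": {
  "commands": [
    [0, -1.4, 0.4, 0.6, -2.5],
    [0, -2.9, 0.9, 0.7, -5],
    [0, -4.3, 1.5, 0.7, -7.5],
    [0, -5.7, 2.2, 0.8, -9.9],
    [0, -7, 2.9, 0.8, -12.4]
  ]
}}

```text
clock: 8.7
eef_pos: [547.0, -98.4, 42.7]
tool_rot: [-3.133, 0.0, 1.971]
force: [-1.5, 0.9, 7.1]
width: -0.2
```

```bash
python3 arc.py 1.12 2.2 42.6 30.0 5;python3 -c "
from g import *
s=ctrl.get_image('side');cv2.imwrite('pics/s5.png',cv2.resize(s[130:230,300:460,::-1],None,fx=5,fy=5,interpolation=cv2.INTER_CUBIC))"
```

```text
8.7 pos [547.02 -98.42  42.67] rot [-3.1333e+00  3.0000e-04  1.9711e+00] F [-1.46  0.89  7.09] w -0.2
q [ 0.2   0.8  -0.12  1.92  0.21  0.44  1.9 ]
theta 0.8221533727469833 clip 0.9671533727469833 r 29.647170928583606
[-1.62  0.71  0.01] turn -2.6
[-3.2   1.51  0.02] turn -5.2
[-4.73  2.41  0.02] turn -7.9
[-6.21  3.41  0.03] turn -10.5
[-7.64  4.49  0.04] turn -13.1
```

View pics/s5.png

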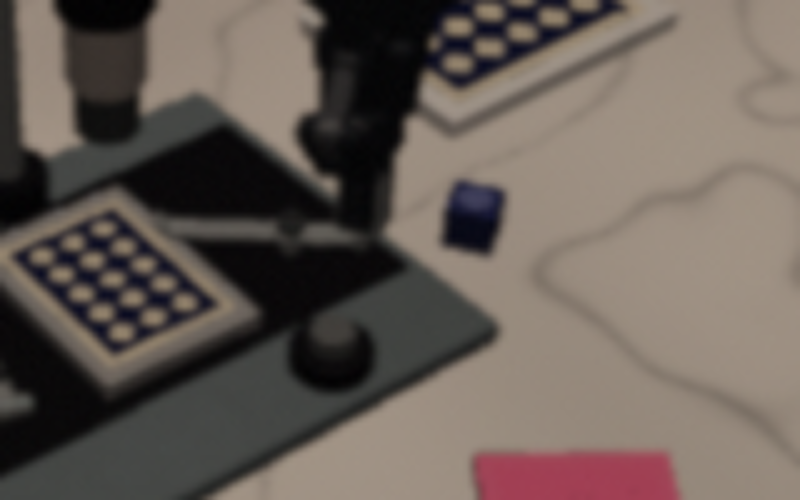

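Request:
{"name": "send_rows", "arguments": {
  "commands": [
    [0, -1.6, 0.7, 0.4, -2.6],
    [0, -3.2, 1.5, 0.4, -5.2],
    [0, -4.7, 2.4, 0.4, -7.9],
    [0, -6.2, 3.4, 0.5, -10.5],
    [0, -7.6, 4.5, 0.5, -13]
  ]
}}

```text
clock: 9.25
eef_pos: [555.5, -104.2, 42.8]
tool_rot: [-3.135, 0.0, 2.201]
force: [-0.7, 0.7, 6.6]
width: 0.1
```

```bash
python3 arc.py 1.43 2.4 42.6 30.0 5;python3 -c "
from g import *
s=ctrl.get_image('side');cv2.imwrite('pics/s6.png',cv2.resize(s[130:230,300:460,::-1],None,fx=5,fy=5,interpolation=cv2.INTER_CUBIC))"
```

```text
9.25 pos [ 555.47 -104.17   42.8 ] rot [-3.1354e+00  2.0000e-04  2.2010e+00] F [-0.66  0.7   6.58] w 0.1
q [ 0.25  0.81 -0.18  1.89  0.3   0.47  2.06]
theta 1.1672238699880635 clip 1.3122238699880635 r 29.86611831074874
[-1.34  0.82  0.03] turn -2.3
[-2.64  1.7   0.07] turn -4.6
[-3.89  2.66  0.1 ] turn -6.8
[-5.09  3.68  0.14] turn -9.1
[-6.24  4.76  0.17] turn -11.4
```

View pics/s6.png

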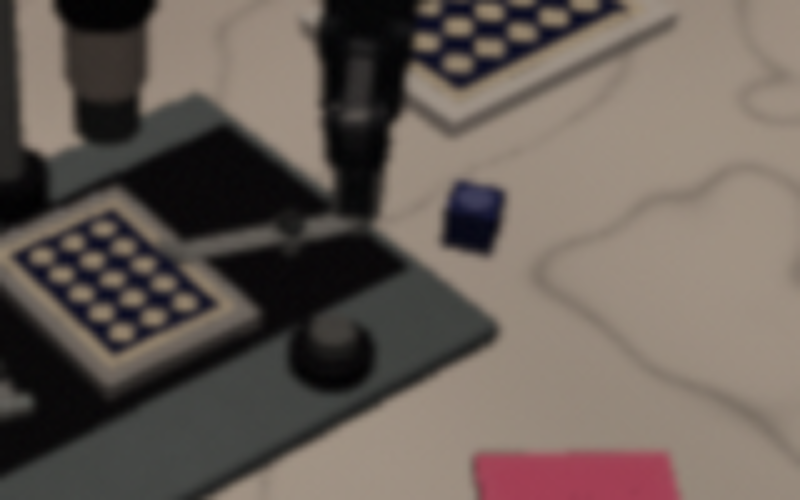

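Request:
{"name": "send_rows", "arguments": {
  "commands": [
    [0, -1.3, 0.8, 0.5, -2.3],
    [0, -2.6, 1.7, 0.5, -4.6],
    [0, -3.9, 2.7, 0.5, -6.8],
    [0, -5.1, 3.7, 0.5, -9],
    [0, -6.3, 4.8, 0.5, -11]
  ]
}}

```text
clock: 9.8
eef_pos: [564.6, -106.8, 43.0]
tool_rot: [-3.137, 0.001, 2.396]
force: [-1.2, 0.3, 6.9]
width: 0.0
```

```bash
python3 arc.py 1.45 2.4 42.8 30.0 5;python3 -c "
from g import *
s=ctrl.get_image('side');cv2.imwrite('pics/s7.png',cv2.resize(s[130:230,300:460,::-1],None,fx=5,fy=5,interpolation=cv2.INTER_CUBIC))
p=ctrl.camera_params('side')
S=np.array([567.2,-76.7])
for c in (1.3,1.57,1.84):
  t=c-.145
  for r,h in((50,26),(59,29)):
    q=proj(p,[*(S+r*np.array([np.cos(t),np.sin(t)])),h]);print(c,r,(np.array(q)-[300,130])*5)"
```

```text
9.8 pos [ 564.59 -106.82   42.95] rot [-3.1372e+00  1.3000e-03  2.3958e+00] F [-1.23  0.29  6.92] w 0.0
q [ 0.28  0.82 -0.23  1.87  0.37  0.5   2.19]
theta 1.4843368161097585 clip 1.6293368161097586 r 30.236524305844963
[ 0.19 -0.09  0.03] turn -0.0
[ 0.39 -0.18  0.06] turn -0.1
[ 0.58 -0.26  0.09] turn -0.1
[ 0.78 -0.35  0.12] turn -0.2
[ 0.97 -0.43  0.15] turn -0.2
1.3 50 [187.71400282 261.93397268]
1.3 59 [168.07715651 261.57622995]
1.57 50 [203.55055793 279.84206641]
1.57 59 [186.66791196 282.83175797]
1.84 50 [226.48597679 294.64937462]
1.84 59 [213.78390592 300.46104698]
```

View pics/s7.png

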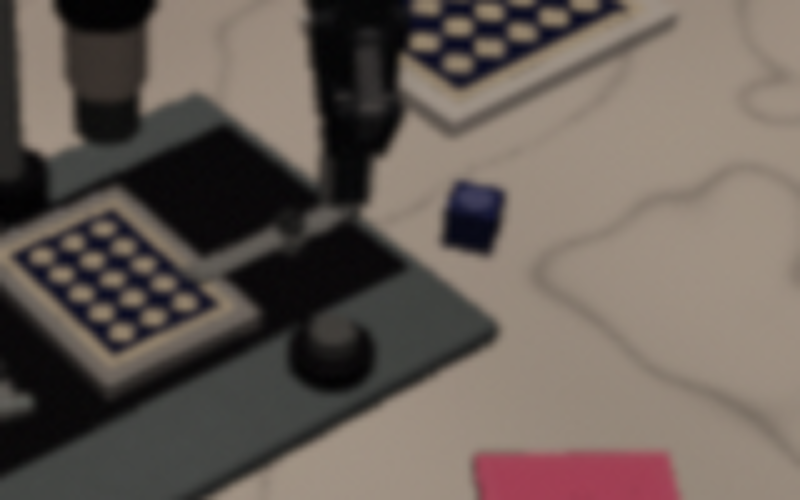

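Request:
{"name": "send_rows", "arguments": {
  "commands": [
    [0, 0, 0, -0.5, 0],
    [0, 0, 0, -1, 0],
    [0, 0, 0, -1.5, 0],
    [0, 0, 0, -2, 0],
    [0, 0, 0, -3, 0]
  ]
}}

```text
clock: 10.35
eef_pos: [564.8, -106.9, 45.6]
tool_rot: [-3.137, 0.001, 2.397]
force: [-0.0, -0.2, -0.3]
width: 0.0
```

Request:
{"name": "send_rows", "arguments": {
  "commands": [
    [0, 0, 0, -6, 0],
    [0, 0, 0, -16, 0],
    [0, 0, 0, -30, 0],
    [0, 0, 0, -30, 0]
  ]
}}

```text
clock: 10.75
eef_pos: [566.6, -106.8, 78.1]
tool_rot: [-3.14, 0.005, 2.397]
force: [-0.5, -0.0, -0.2]
width: 0.2
```

```bash
python3 snap.py w8; python3 -c "
from g import *
s=ctrl.get_image('side');cv2.imwrite('pics/s8.png',cv2.resize(s[130:230,300:460,::-1],None,fx=5,fy=5,interpolation=cv2.INTER_CUBIC));st()"
```

```text
10.75 pos [ 566.57 -106.84   78.14] rot [-3.14    0.0047  2.3969] F [-0.47 -0.01 -0.18] w 0.2
10.85 pos [ 565.36 -106.88   76.54] rot [-3.1383e+00  2.6000e-03  2.3968e+00] F [-0.98  0.21 -0.18] w -0.2
```

View pics/s8.png

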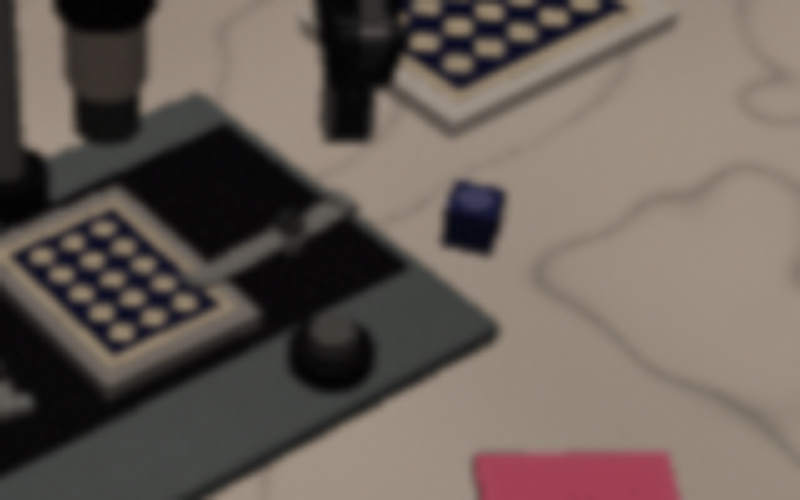

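View pics/w8.png

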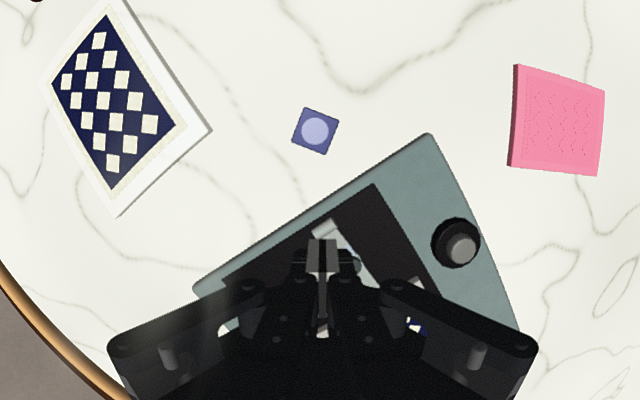

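```bash
python3 -c "
from g import *
sh([506.3,-34.8,80])
p=ctrl.camera_params('side')
S=np.array([567.2,-76.7])
f=lambda X:(np.array(proj(p,X))-[300,130])*5
print('screw',f([*S,33]))
for c in (1.3,1.45,1.57,1.7):
  t=c-.145
  print(c,'roll',f([*(S-28*np.array([np.cos(t),np.sin(t)])),28]),'bend',f([*(S+50*np.array([np.cos(t),np.sin(t)])),25]))
print('button top',f([506.3,-34.8,36]),f([506.3,-34.8,40]))"
```

```text
shift [92.27 12.95 -3.74] 
screw [295.82320453 221.70707969]
1.3 roll [354.47491502 215.5688976 ] bend [187.69862461 263.72982198]
1.45 roll [349.72900623 210.10842578] bend [195.53942832 273.98182242]
1.57 roll [345.07644865 206.08519878] bend [203.52416825 281.64173952]
1.7 roll [339.26399983 202.14073644] bend [213.761411   289.24209509]
button top [338.14065865 329.11608705] [338.63740104 321.73249903]
```

Request:
{"name": "send_rows", "arguments": {
  "commands": [
    [0, 31, 4, -3, 0],
    [0, 62, 8.5, -4, 0],
    [0, 92, 13, -4, 0],
    [0, 92.3, 13, -4, 0],
    [0, 92.3, 13, -4, 0]
  ]
}}

```text
clock: 11.35
eef_pos: [506.1, -34.3, 80.2]
tool_rot: [-3.138, 0.002, 2.398]
force: [0.8, -0.6, -0.0]
width: 0.1
```

```bash
python3 snap.py w9; python3 -c "
from g import *
sh([506.3,-34.8,60])
s=ctrl.get_image('side');cv2.imwrite('pics/s9.png',cv2.resize(s[130:230,300:460,::-1],None,fx=5,fy=5,interpolation=cv2.INTER_CUBIC))"
```

```text
11.35 pos [506.14 -34.3   80.21] rot [-3.1380e+00  2.5000e-03  2.3984e+00] F [ 0.75 -0.6  -0.03] w 0.1
shift [6.800e-01 2.000e-02 2.019e+01]
```

View pics/s9.png

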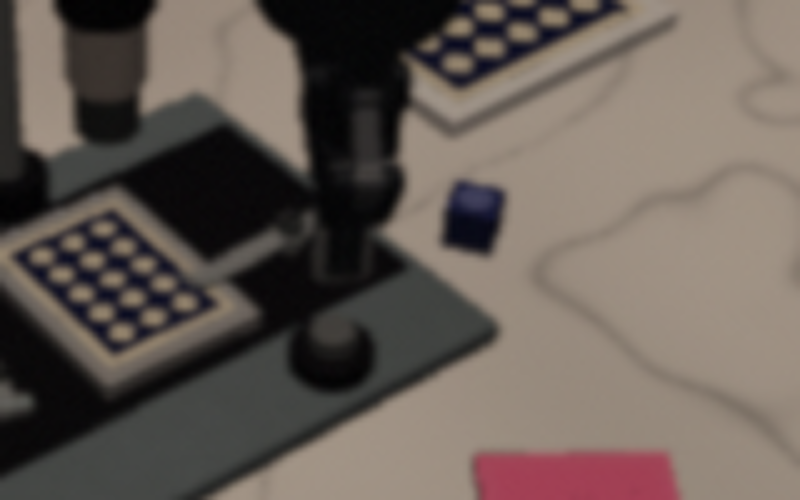

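View pics/w9.png

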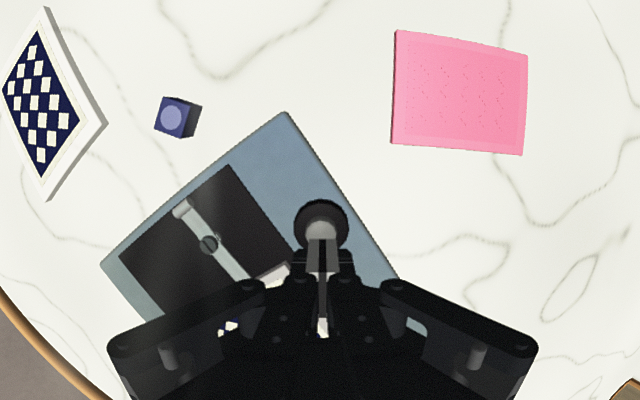

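```bash
python3 -c "
from g import *
import json
p=json.load(open('w9.json'))
s=fplane(p,(208,244),33)[:2];r=fplane(p,(182,208),28)[:2];b=fplane(p,(321,230),37)[:2]
v=s-r;print(s,r,np.hypot(*v),'clip',np.arctan2(v[1],v[0])+.145,'btn',b)"
```

```text
[566.19093249 -78.65544396] [ 563.97881485 -107.46737872] 28.89673076784246 clip 1.6391688358608774 btn [504.07400788 -38.16418911]
```

Request:
{"name": "send_rows", "arguments": {
  "commands": [
    [0, 0.6, 0, 8, 0],
    [0, 0.6, 0, 16, 0],
    [0, 0.6, 0, 22, 0],
    [0, 0.6, 0, 22, 0]
  ]
}}

```text
clock: 11.85
eef_pos: [505.9, -35.6, 56.9]
tool_rot: [-3.137, 0.002, 2.395]
force: [-0.4, -0.9, 1.3]
width: 0.0
```

Request:
{"name": "send_rows", "arguments": {
  "commands": [
    [0, 0, 0, 1, 0],
    [0, 0, 0, 2, 0],
    [0, 0, 0, 2, 0]
  ]
}}

```text
clock: 12.15
eef_pos: [505.9, -35.6, 54.9]
tool_rot: [-3.137, 0.002, 2.395]
force: [0.2, 0.2, 0.7]
width: 0.2
```

Request:
{"name": "send_rows", "arguments": {
  "commands": [
    [0, 0, 0, 1, 0],
    [0, 0, 0, 2, 0],
    [0, 0, 0, 2, 0]
  ]
}}

```text
clock: 12.45
eef_pos: [505.9, -35.6, 52.9]
tool_rot: [-3.137, 0.002, 2.395]
force: [-0.2, 0.2, -0.1]
width: 0.2
```

Request:
{"name": "send_rows", "arguments": {
  "commands": [
    [0, 0, 0, 1, 0],
    [0, 0, 0, 1.5, 0],
    [0, 0, 0, 1.5, 0]
  ]
}}

```text
clock: 12.75
eef_pos: [505.8, -35.6, 51.3]
tool_rot: [-3.137, 0.002, 2.395]
force: [0.0, 0.3, -0.5]
width: -0.3
```

Request:
{"name": "send_rows", "arguments": {
  "commands": [
    [0, 0, 0, 1, 0],
    [0, 0, 0, 1.5, 0],
    [0, 0, 0, 1.5, 0]
  ]
}}

```text
clock: 13.05
eef_pos: [505.9, -35.6, 49.8]
tool_rot: [-3.137, 0.002, 2.395]
force: [-0.4, 0.0, 1.5]
width: -0.0
```

Request:
{"name": "send_rows", "arguments": {
  "commands": [
    [0, 0, 0, 1, 0],
    [0, 0, 0, 1.5, 0],
    [0, 0, 0, 1.5, 0]
  ]
}}

```text
clock: 13.35
eef_pos: [505.9, -35.6, 48.3]
tool_rot: [-3.137, 0.002, 2.396]
force: [0.1, -0.1, 1.2]
width: 0.2
```

Request:
{"name": "send_rows", "arguments": {
  "commands": [
    [0, 0, 0, 1, 0],
    [0, 0, 0, 1.5, 0],
    [0, 0, 0, 1.5, 0]
  ]
}}

```text
clock: 13.65
eef_pos: [505.9, -35.6, 46.8]
tool_rot: [-3.137, 0.002, 2.396]
force: [0.2, 0.7, 2.9]
width: -0.1
```

Request:
{"name": "send_rows", "arguments": {
  "commands": [
    [0, 0, 0, 1.2, 0],
    [0, 0, 0, 1.2, 0]
  ]
}}

```text
clock: 13.85
eef_pos: [505.9, -35.6, 45.6]
tool_rot: [-3.137, 0.002, 2.396]
force: [-0.5, -0.4, 3.4]
width: -0.2
```

Request:
{"name": "send_rows", "arguments": {
  "commands": [
    [0, 0, 0, 1, 0],
    [0, 0, 0, 1, 0]
  ]
}}

```text
clock: 14.05
eef_pos: [505.9, -35.6, 45.0]
tool_rot: [-3.137, 0.002, 2.396]
force: [-1.5, 1.2, 7.9]
width: 0.2
```

Request:
{"name": "send_rows", "arguments": {
  "commands": [
    [0, 0, 0, 0.6, 0],
    [0, 0, 0, 0.6, 0]
  ]
}}

```text
clock: 14.25
eef_pos: [505.9, -35.6, 45.0]
tool_rot: [-3.137, 0.003, 2.396]
force: [-1.5, 0.3, 9.7]
width: 0.1
```

```bash
python3 -c "
from g import *
st()
s=ctrl.get_image('side');cv2.imwrite('pics/s10.png',cv2.resize(s[130:230,300:460,::-1],None,fx=5,fy=5,interpolation=cv2.INTER_CUBIC))"
```

```text
14.25 pos [505.9  -35.57  44.98] rot [-3.1367e+00  2.7000e-03  2.3956e+00] F [-1.47  0.33  9.66] w 0.1
```

View pics/s10.png

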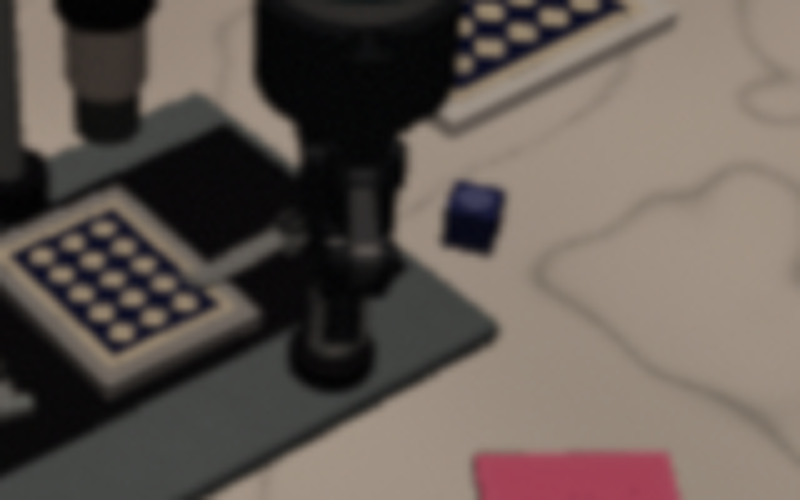

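Request:
{"name": "send_rows", "arguments": {
  "commands": [
    [0, 0, 0, -3, 0],
    [0, 0, 0, -8, 0],
    [0, 0, 0, -25, 0],
    [0, 0, 0, -35, 0],
    [0, 0, 0, -35, 0]
  ]
}}

```text
clock: 14.8
eef_pos: [506.9, -35.4, 81.1]
tool_rot: [-3.139, 0.005, 2.395]
force: [0.1, -1.4, 1.3]
width: 0.3
```

```bash
python3 -c "
from g import *
st();sh([564.4,-106.4,78],2.397)"
```

```text
14.8 pos [506.92 -35.42  81.12] rot [-3.1386  0.0045  2.3954] F [ 0.12 -1.35  1.26] w 0.3
shift [-90.38 -13.09   3.56] turn -0.09
```

Request:
{"name": "send_rows", "arguments": {
  "commands": [
    [0, -30, -4.5, 1, 0],
    [0, -60, -9, 1, 0],
    [0, -90, -13, 2, 0],
    [0, -90.4, -13, 10, 0],
    [0, -90.4, -13, 20, 0]
  ]
}}

```text
clock: 15.3
eef_pos: [564.4, -107.0, 60.7]
tool_rot: [-3.139, 0.004, 2.394]
force: [-0.4, 0.8, -0.1]
width: 0.1
```

```bash
python3 -c "
from g import *
st();sh([564.4,-106.4,49],2.397)
s=ctrl.get_image('side');cv2.imwrite('pics/s11.png',cv2.resize(s[130:230,300:460,::-1],None,fx=5,fy=5,interpolation=cv2.INTER_CUBIC))"
```

```text
15.3 pos [ 564.42 -107.04   60.72] rot [-3.1387  0.0044  2.3937] F [-0.39  0.79 -0.12] w 0.1
shift [ 0.5   0.49 11.71] turn -0.19
```

View pics/s11.png

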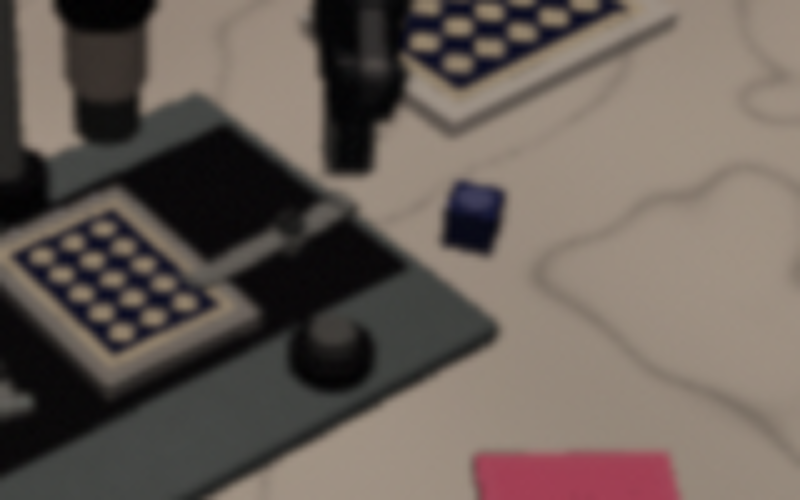

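Request:
{"name": "send_rows", "arguments": {
  "commands": [
    [0, 0.5, 0.5, 6, 0],
    [0, 0.5, 0.5, 11, -0.2],
    [0, 0.5, 0.5, 12, -0.2],
    [0, 0.5, 0.5, 12, -0.2]
  ]
}}

```text
clock: 15.75
eef_pos: [562.3, -104.7, 46.8]
tool_rot: [-3.137, 0.001, 2.4]
force: [0.2, 0.1, -0.2]
width: 0.3
```

Request:
{"name": "send_rows", "arguments": {
  "commands": [
    [0, 0, 0, 1, 0],
    [0, 0, 0, 2, 0],
    [0, 0, 0, 2, 0]
  ]
}}

```text
clock: 16.05
eef_pos: [562.4, -104.7, 44.9]
tool_rot: [-3.137, 0.001, 2.4]
force: [-0.2, 0.4, -0.2]
width: 0.1
```

Request:
{"name": "send_rows", "arguments": {
  "commands": [
    [0, 0, 0, 0.7, 0],
    [0, 0, 0, 0.7, 0]
  ]
}}

```text
clock: 16.25
eef_pos: [562.6, -104.7, 44.4]
tool_rot: [-3.137, 0.001, 2.4]
force: [-0.5, -0.1, 1.3]
width: 0.3
```

Request:
{"name": "send_rows", "arguments": {
  "commands": [
    [0, 0, 0, 0.5, 0],
    [0, 0, 0, 0.5, 0]
  ]
}}

```text
clock: 16.45
eef_pos: [562.6, -104.8, 44.2]
tool_rot: [-3.137, 0.001, 2.4]
force: [-1.2, -0.1, 4.0]
width: -0.1
```

Request:
{"name": "send_rows", "arguments": {
  "commands": [
    [0, 0, 0, 0.6, 0],
    [0, 0, 0, 0.6, 0]
  ]
}}

```text
clock: 16.65
eef_pos: [562.9, -104.8, 44.0]
tool_rot: [-3.137, 0.002, 2.4]
force: [-1.7, 0.7, 5.7]
width: -0.1
```

Request:
{"name": "send_rows", "arguments": {
  "commands": [
    [0, 0, 0, 0.7, 0],
    [0, 0, 0, 0.7, 0]
  ]
}}

```text
clock: 16.85
eef_pos: [563.3, -104.9, 43.8]
tool_rot: [-3.138, 0.003, 2.4]
force: [-0.4, -0.2, 6.9]
width: 0.3
```

Request:
{"name": "send_rows", "arguments": {
  "commands": [
    [0, 0, 0, 0.7, 0],
    [0, 0, 0, 0.7, 0]
  ]
}}

```text
clock: 17.05
eef_pos: [563.7, -105.0, 43.7]
tool_rot: [-3.138, 0.004, 2.4]
force: [-0.7, -0.2, 6.3]
width: -0.0
```

```bash
python3 -c "
from g import *
st()"
```

```text
17.05 pos [ 563.69 -104.98   43.66] rot [-3.1381  0.0036  2.3997] F [-0.66 -0.17  6.32] w -0.0
```

Request:
{"name": "send_rows", "arguments": {
  "commands": [
    [0, 0, 0, 0.9, 0],
    [0, 0, 0, 0.9, 0],
    [0, 0, 0, 0.9, 0]
  ]
}}

```text
clock: 17.35
eef_pos: [564.1, -105.1, 43.4]
tool_rot: [-3.138, 0.005, 2.4]
force: [-0.4, 0.3, 7.0]
width: -0.1
```

Request:
{"name": "send_rows", "arguments": {
  "commands": [
    [0, 0, 0, 1.0, 0],
    [0, 0, 0, 1.0, 0],
    [0, 0, 0, 1.0, 0]
  ]
}}

```text
clock: 17.65
eef_pos: [564.5, -105.2, 43.0]
tool_rot: [-3.139, 0.005, 2.4]
force: [-0.4, 0.2, 7.7]
width: -0.0
```

Request:
{"name": "send_rows", "arguments": {
  "commands": [
    [0, 0, 0, 0.8, 0],
    [0, 0, 0, 0.8, 0]
  ]
}}

```text
clock: 17.85
eef_pos: [565.0, -105.3, 42.9]
tool_rot: [-3.139, 0.006, 2.4]
force: [-0.8, -1.0, 6.7]
width: 0.1
```

```bash
python3 arc.py 1.2 2.2 42.7 29 5;python3 -c "
from g import *
s=ctrl.get_image('side');cv2.imwrite('pics/s12.png',cv2.resize(s[130:230,300:460,::-1],None,fx=5,fy=5,interpolation=cv2.INTER_CUBIC))"
```

```text
17.85 pos [ 564.96 -105.25   42.9 ] rot [-3.1393  0.0065  2.3998] F [-0.84 -0.97  6.7 ] w 0.1
q [ 0.28  0.82 -0.23  1.87  0.37  0.49  2.19]
theta 1.492468328383937 clip 1.637468328383937 r 28.642663436903106
[ 1.31 -1.05  0.03] turn 2.3
[ 2.68 -2.03  0.07] turn 4.6
[ 4.11 -2.92  0.1 ] turn 6.9
[ 5.59 -3.73  0.13] turn 9.2
[ 7.13 -4.46  0.16] turn 11.4
```

View pics/s12.png

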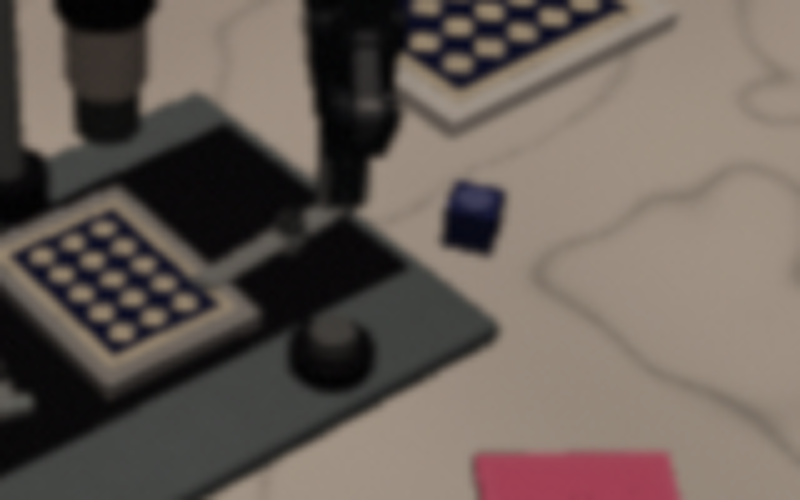

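Request:
{"name": "send_rows", "arguments": {
  "commands": [
    [0, 1.3, -1, 0.7, 2.3],
    [0, 2.7, -2, 0.7, 4.6],
    [0, 4.1, -2.9, 0.7, 6.9],
    [0, 5.6, -3.7, 0.7, 9.2],
    [0, 7.1, -4.4, 0.7, 11.4]
  ]
}}

```text
clock: 18.4
eef_pos: [558.6, -103.8, 43.2]
tool_rot: [3.139, 0.009, 2.199]
force: [0.4, 0.3, 7.1]
width: 0.2
```

```bash
python3 arc.py 0.9 2.0 42.7 29.3 5;python3 -c "
from g import *
s=ctrl.get_image('side');cv2.imwrite('pics/s13.png',cv2.resize(s[130:230,300:460,::-1],None,fx=5,fy=5,interpolation=cv2.INTER_CUBIC))"
```

```text
18.4 pos [ 558.58 -103.8    43.16] rot [3.1395 0.0094 2.1992] F [0.44 0.35 7.13] w 0.2
q [ 0.24  0.81 -0.18  1.9   0.3   0.46  2.05]
theta 1.2627948000211422 clip 1.4077948000211422 r 28.442983502863434
[ 1.61 -1.31  0.07] turn 2.3
[ 3.33 -2.5   0.15] turn 4.6
[ 5.14 -3.57  0.22] turn 6.8
[ 7.03 -4.51  0.29] turn 9.1
[ 9.   -5.32  0.36] turn 11.4
```

View pics/s13.png

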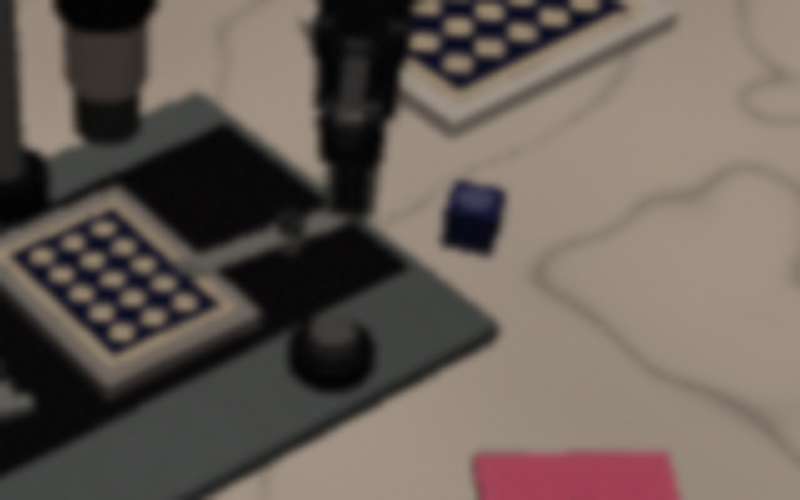

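Request:
{"name": "send_rows", "arguments": {
  "commands": [
    [0, 1.6, -1.3, 0.9, 2.3],
    [0, 3.3, -2.5, 1.0, 4.6],
    [0, 5.1, -3.6, 1.1, 6.8],
    [0, 7, -4.5, 1.1, 9.1],
    [0, 9, -5.3, 1.2, 11.4]
  ]
}}

```text
clock: 18.95
eef_pos: [551.1, -99.6, 43.0]
tool_rot: [3.133, 0.011, 1.997]
force: [1.8, 0.0, 8.0]
width: 0.2
```

```bash
python3 arc.py 0.6 1.8 42.7 29.5 5;python3 -c "
from g import *
s=ctrl.get_image('side');cv2.imwrite('pics/s14.png',cv2.resize(s[130:230,300:460,::-1],None,fx=5,fy=5,interpolation=cv2.INTER_CUBIC))"
```

```text
18.95 pos [551.07 -99.59  42.99] rot [3.1335 0.011  1.9972] F [1.83 0.03 8.  ] w 0.2
q [ 0.21  0.8  -0.12  1.92  0.23  0.42  1.91]
theta 0.9568266314293798 clip 1.1018266314293799 r 28.004531087812524
[ 1.63 -1.22  0.03] turn 2.3
[ 3.36 -2.32  0.06] turn 4.5
[ 5.18 -3.31  0.09] turn 6.8
[ 7.09 -4.17  0.12] turn 9.0
[ 9.07 -4.9   0.15] turn 11.3
```

View pics/s14.png

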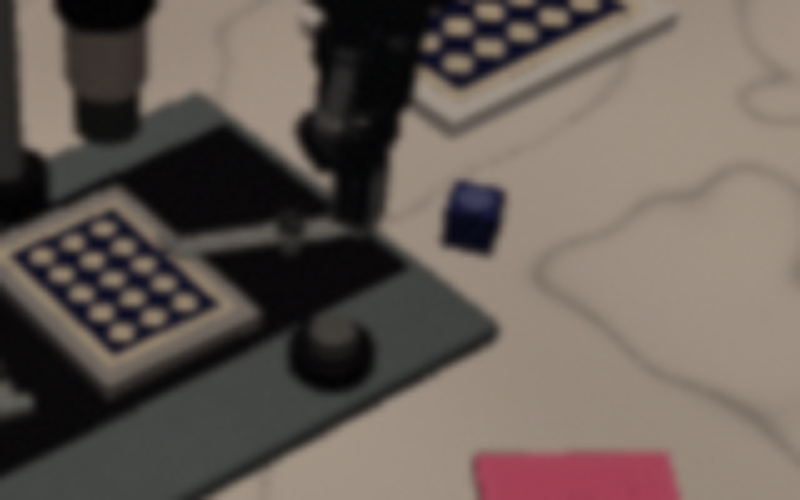

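Request:
{"name": "send_rows", "arguments": {
  "commands": [
    [0, 1.6, -1.3, 0.8, 2.3],
    [0, 3.4, -2.5, 0.9, 4.5],
    [0, 5.2, -3.6, 0.9, 6.8],
    [0, 7.1, -4.5, 0.9, 9],
    [0, 9.1, -5.3, 0.9, 11.3]
  ]
}}

```text
clock: 19.5
eef_pos: [544.6, -93.3, 43.0]
tool_rot: [3.127, 0.01, 1.797]
force: [1.5, -0.4, 6.4]
width: 0.1
```

```bash
python3 arc.py 0.3 1.6 42.7 29.5 5;python3 -c "
from g import *
s=ctrl.get_image('side');cv2.imwrite('pics/s15.png',cv2.resize(s[130:230,300:460,::-1],None,fx=5,fy=5,interpolation=cv2.INTER_CUBIC))"
```

```text
19.5 pos [544.63 -93.27  42.99] rot [3.1268 0.0105 1.7972] F [ 1.53 -0.39  6.41] w 0.1
q [ 0.16  0.79 -0.07  1.95  0.15  0.39  1.77]
theta 0.6332463630161947 clip 0.7782463630161948 r 28.002576470111062
[ 1.64 -0.96  0.03] turn 2.3
[ 3.36 -1.82  0.06] turn 4.5
[ 5.15 -2.57  0.08] turn 6.8
[ 7.   -3.2   0.11] turn 9.0
[ 8.91 -3.71  0.15] turn 11.3
```

View pics/s15.png

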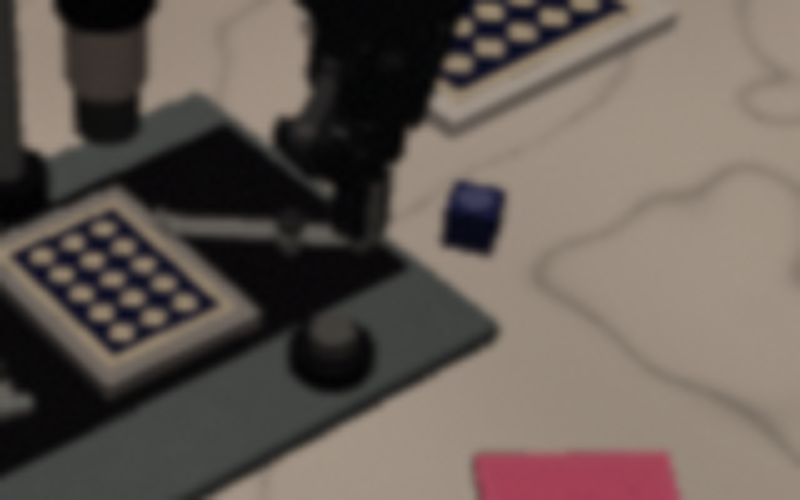

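Request:
{"name": "send_rows", "arguments": {
  "commands": [
    [0, 1.6, -1.1, 0.8, 2.3],
    [0, 3.4, -2, 0.9, 4.5],
    [0, 5.2, -2.8, 0.9, 6.8],
    [0, 7, -3.5, 0.9, 9],
    [0, 8.9, -4, 0.9, 11.3]
  ]
}}

```text
clock: 20.05
eef_pos: [540.7, -85.5, 43.0]
tool_rot: [3.121, 0.008, 1.597]
force: [1.4, -0.8, 6.6]
width: 0.0
```

```bash
python3 arc.py 0.0 1.43 42.8 29.5 5;python3 -c "
from g import *
s=ctrl.get_image('side');cv2.imwrite('pics/s16.png',cv2.resize(s[130:230,300:460,::-1],None,fx=5,fy=5,interpolation=cv2.INTER_CUBIC))"
```

```text
20.05 pos [540.68 -85.51  42.98] rot [3.1207 0.0079 1.5969] F [ 1.4  -0.79  6.57] w 0.0
q [ 0.12  0.78 -0.03  1.97  0.06  0.37  1.64]
theta 0.32092279345459035 clip 0.4659227934545903 r 27.941993401293402
[ 1.66 -0.77  0.01] turn 1.9
[ 3.39 -1.43  0.02] turn 3.8
[ 5.17 -1.99  0.03] turn 5.7
[ 7.01 -2.43  0.04] turn 7.6
[ 8.89 -2.76  0.06] turn 9.6
```

View pics/s16.png

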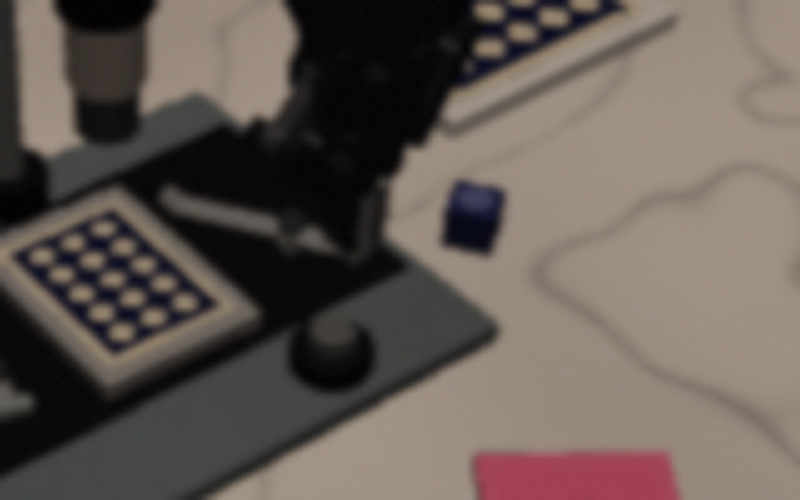

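Request:
{"name": "send_rows", "arguments": {
  "commands": [
    [0, 1.7, -0.9, 0.8, 1.9],
    [0, 3.4, -1.6, 0.9, 3.8],
    [0, 5.2, -2.2, 0.9, 5.7],
    [0, 7, -2.6, 0.9, 7.6],
    [0, 8.9, -3, 0.9, 9.6]
  ]
}}

```text
clock: 20.6
eef_pos: [539.1, -76.8, 42.9]
tool_rot: [3.116, 0.004, 1.426]
force: [0.9, -1.3, 6.4]
width: -0.0
```

```bash
python3 arc.py -0.1 1.40 42.8 29.0 3;python3 -c "
from g import *
s=ctrl.get_image('side');cv2.imwrite('pics/s17.png',cv2.resize(s[130:230,300:460,::-1],None,fx=5,fy=5,interpolation=cv2.INTER_CUBIC))"
```

```text
20.6 pos [539.09 -76.85  42.89] rot [3.1159 0.0044 1.4264] F [ 0.94 -1.33  6.36] w -0.0
q [ 0.08  0.78  0.01  1.98 -0.01  0.35  1.52]
theta 0.005231478326574178 clip 0.15023147832657416 r 28.106620877647288
[ 0.94 -0.43  0.01] turn 0.5
[ 1.91 -0.82  0.03] turn 1.0
[ 2.9  -1.18  0.04] turn 1.5
```

View pics/s17.png

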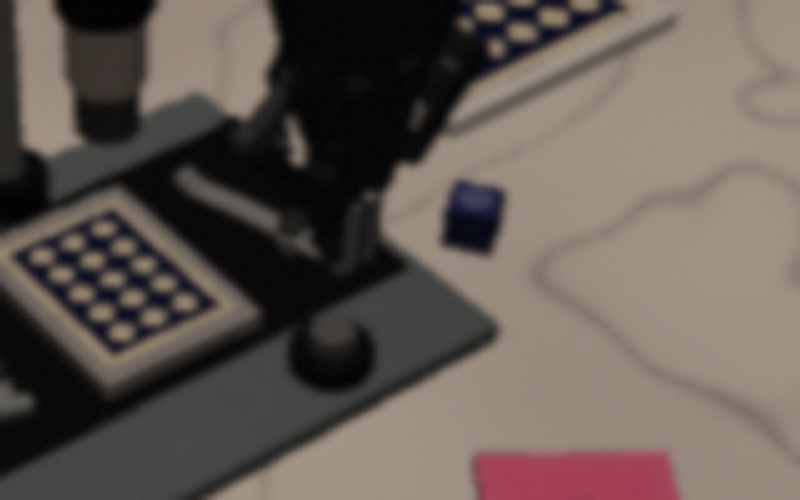

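Request:
{"name": "send_rows", "arguments": {
  "commands": [
    [0, 1, -0.5, 0.7, 0.5],
    [0, 2, -1, 0.8, 1],
    [0, 3, -1.3, 0.8, 1.5],
    [0, 3.6, -1.4, 0.8, 1.5]
  ]
}}

```text
clock: 21.05
eef_pos: [539.2, -73.2, 42.8]
tool_rot: [3.114, 0.004, 1.399]
force: [-0.3, -0.7, 7.5]
width: -0.0
```

Request:
{"name": "send_rows", "arguments": {
  "commands": [
    [0, 0, 0, -1, 0],
    [0, 0, 0, -2.5, 0],
    [0, 0, 0, -4, 0],
    [0, 0, 0, -6, 0],
    [0, 0, 0, -8, 0]
  ]
}}

```text
clock: 21.55
eef_pos: [538.7, -73.0, 50.6]
tool_rot: [3.114, 0.004, 1.399]
force: [-0.2, 0.1, 0.3]
width: 0.3
```

Request:
{"name": "send_rows", "arguments": {
  "commands": [
    [0, 0, 0, -10, 0],
    [0, 0, -5, -30, 0],
    [0, 0, -20, -60, 0],
    [0, 0, -45, -90, 0],
    [0, 0, -45, -90, 0]
  ]
}}

```text
clock: 22.05
eef_pos: [490.0, -64.3, 142.4]
tool_rot: [3.113, 0.004, 1.399]
force: [-0.5, -0.8, -1.1]
width: -0.1
```

```bash
python3 snap.py w20;python3 -c "
from g import *
s=ctrl.get_image('side');cv2.imwrite('pics/s18.png',cv2.resize(s[130:230,300:460,::-1],None,fx=5,fy=5,interpolation=cv2.INTER_CUBIC))"
```

```text
22.05 pos [489.97 -64.28 142.36] rot [3.1135 0.0036 1.3989] F [-0.46 -0.83 -1.09] w -0.1
```

View pics/s18.png

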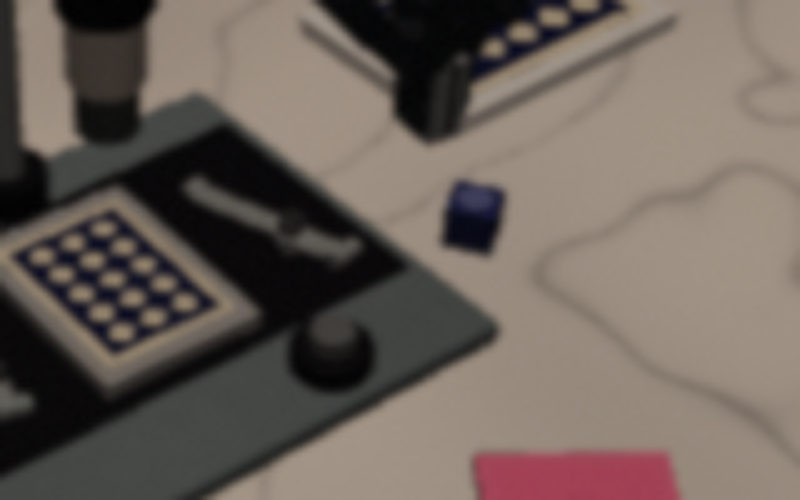

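View pics/w20.png

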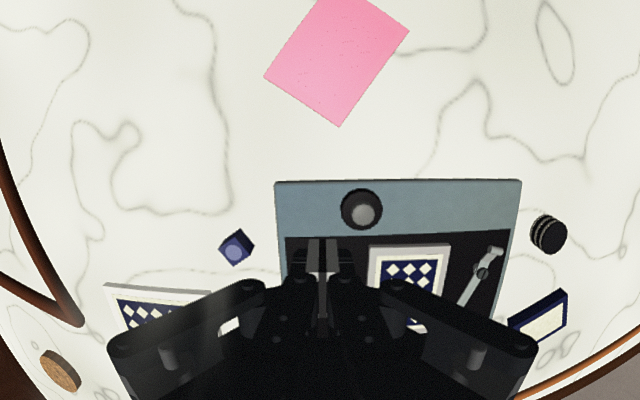

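Request:
{"name": "send_rows", "arguments": {
  "commands": [
    [0, 0, 0, 0, 0],
    [0, 0, 0, 0, 0],
    [0, 0, 0, 0, 0]
  ]
}}

```text
clock: 22.45
eef_pos: [492.5, -64.6, 139.4]
tool_rot: [3.114, 0.004, 1.399]
force: [-0.5, 0.2, -0.3]
width: 0.3
```

```bash
python3 -c "
from g import *
a=cv2.imread('pics/s1.png')[180:400,0:260].astype(np.float32).mean(2);b=cv2.imread('pics/s18.png')[180:400,0:260].astype(np.float32).mean(2)
print('slab shift px/5:',cv2.phaseCorrelate(a,b))
st();print(ctrl.finish_job())"
```

```text
slab shift px/5: ((0.002313924784715482, 0.4994475426787943), 0.9153195989161362)
22.45 pos [492.47 -64.59 139.43] rot [3.1136 0.0037 1.3989] F [-0.51  0.2  -0.31] w 0.3
the job is handed in; nothing more can be done
None
```

The full sequence is done and I handed the job in at 22.5 s of the 64 s allowed; no verdict came back, so the points below are from my own checks.

- **Clip on:** I found the right thumb roll by feel, about 18 mm above the stage. I pressed it about 5.5 mm, with 7 to 8.7 N measured, and swung the clip over the slab and let go. Picture estimates put it at 1.5 to 1.64 rad, inside the 1.3 to 1.84 band.
- **Picture:** I pressed the shutter until it stopped, about 5 mm of travel and at most 9.7 N. The clip was still on the slab at that moment.
- **Clip off:** I pressed the roll again at up to 8 N and swung the clip back to where it was parked, then raised the arm clear.

**Last checks:**
- **Right clip:** the side view looks the same as before the swing, with the clip parked at roughly 0.2 rad.
- **Slab:** the image comparison shows a shift of about 0.1 camera pixel, so it did not move noticeably.
- **Button, left clip and things around:** the button is up, and the left clip, chips, deck and chalk look unmoved.
- **Forces on the arm:** they read near zero.

**Disagreements:**
- The side and wrist views gave the gripped angle about 0.1 rad apart.
- On the return swing the clip lagged the finger by 0.1 to 0.15 rad, so I swung the finger a little past the mark to bring it home.

I could not measure the toe's grip force or the button's travel directly. I judged both from the pictures and the feel of the contact.

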